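# Load the sensor carrier and index it to the next rail station

### The arm

A 7-joint arm with a two-finger parallel gripper is mounted at the origin on the work surface. World frame = base frame: x ahead of the robot, y to its left, z up, the work surface at z = 0. Lengths are in m, angles in degrees, forces in N, time in s.
With the tool pointing down it reaches from about 0.4 to 0.85 m from the base axis. Payload 4.4 kg.
Tool frame: the origin (TCP) lies on the centre line of the jaws, within the pads' length; the fingertips stand 25 mm ahead of it and the grasp point (between the pads) lies 6 mm ahead of it; x points along the fingers, y is the direction in which the jaws open and shut, and the axes are right-handed (so a half turn about x gives the same grasp; the last joint's range is limited). The gripper opens to 94 mm and grips with 3 to 60 N. Pads are 16 mm wide; open, the fingers measure 119 mm over their backs; the gripper's body (75 mm by 177 mm) begins 78 mm behind the grasp point.
Start: joints at [-3.77, 36.005, 2.206, 86.941, -1.547, 57.084, -1.146], TCP at [0.65, 0, 0.23] pointing down, gripper open.
Joint ranges: [-175.42, 175.42], [-21.48, 121.26], [-71.46, 75.88], [10.55, 141.38], [-63.04, 243.04], [13.31, 113.54], [-168.57, 168.57]. Speed limits (degrees/s): [147.25, 147.25, 180, 180, 180, 180, 180].

### API

Orientations are given as [roll, pitch, yaw] about the fixed x, y, z axes, in that order (R = Rz(yaw) Ry(pitch) Rx(roll)).
In Python, from plant import bot gives the robot as it stands.
- The arm moves only by the shell command python3 -m creep 'ROWS'. ROWS is JSON, a list of rows, each an object with "travel": the shift along the tool's x, y, z in cm, a list of three; "turn": the turn, a rotation vector about the tool's x, y, z in degrees, a list of three; "fingers": the closure, from -1 (fully open) to 1 (shut), so that 0 is half open. A call has 1 to 5 rows; each row is the pose to reach, as a shift and turn from the pose measured when the call began, along the tool's axes at that moment; what a row does not reach only later rows make up. A row lasts 1/8 s, in which the tool goes at most 62.5 mm and 10.7 degrees, less where a joint would pass 70% of its speed; a pose out of reach is approached as far as the arm can. A call with a gripper value outside its range is refused whole. The fingers move at their own pace and stop on an object; the grip force is fixed at half the most. Time passes only in rows, so rows that repeat a pose let the fingers close. It gives the time, the measured TCP pose, the force and the opening at its end, in the units of the state.
- bot.read_state(): the state, without advancing time (a new reading comes with each control period).
- bot.get_image(name): name is "scene" or "side" or "wrist"; returns the picture (384x512x3 uint8, red, green, blue); there is no depth.
- bot.camera_params(name): a dict with "K" (3x3 intrinsics, pixels), "dist_coeffs" ([k1, k2, p1, p2, k3] as OpenCV has them; the pictures are not rectified), "extrinsics" (4x4, takes a point from camera to world coordinates). Camera axes: x right, y down, z forward; pixel columns grow to the right and rows downward; lengths in m; the calibration is good to about 2 mm. A picture is of the moment at which its call begins: read the wrist's pose just before it. camera_params takes no time and is no camera call; for the wrist camera it gives the pose at the moment of the call.
- bot.job_done(): hands the job in, once; it reports no verdict.
Trained networks look in the newest picture that a camera, given by its name, has taken for a name from the list of things; names that differ only in an ending like _2 or _b are one class to them, and where a whole thing is asked for, a point or a joint stands for the part that bears it (a point fixed in the world has none). Each returns a list of dicts, best first, with "p" (0 to 1); they miss things now and then, are a little off and sometimes report something else, mostly with a low value. They report only what shows in the picture. A call takes as long as a camera call. They do not tell look-alikes from the thing itself.
- bot.find_in(query, camera): "box" ([left, top, right, bottom] in pixels, round what is visible of it).
- bot.outline_of(query, camera): "mask" (384x512 bool, what is visible of it) and "box" ([left, top, right, bottom] in pixels, round what is visible of it).
- bot.place_of(query, camera): "centre" ([column, row] in pixels: a listed point, or the origin of a listed thing).
The state is a dict: "t": time; "joints": joint angles; "joint_vel": joint speeds; "joint_torque": joint torques, N m; "ee_pos": TCP position; "tool_rot": TCP orientation; "wrist_force": force on the tool from outside, world axes, zero at the start; "moment": the same for the moment, N m; "finger_gap": opening from 0.0 (shut) to 1.0 (fully open).
Only numpy, scipy, OpenCV 4.12 (cv2) and the standard library are available. Lean on these libraries where they do the work, as an engineer would, in place of code of your own. Each camera call takes 0.05 s, during which the arm holds its last target. There are 200 camera calls.

### The job

Load both loose sensor modules (the small boxes with a round snout) upright into the sloping channel on the rail carrier, snouts pointing downhill, slid fully down so that the first snout rests on the end stop and the second snout on the first module's back. Only when both are in and let go, push the carrier forward along its rail (downhill end leading) until it clicks into the next station detent, without running on past it. Leave the other things on the bench where they are.

Things in the scene. Friction and masses are not known exactly. Their poses are not given: they have to be found in the camera images.
- carrier (a joint): steel carrier's position along the rail, m, growing forward (channel's downhill end leads). Starts parked at 0.005 to 0.060, held there by about 4 N of friction only. Next station's detent: 0.140; a further one: 0.260. A spring ball rides over ridges: entering or leaving a detent takes 8 to 12 N in all, and it centres the carrier once within about 3 mm.
- carrier_tab (a point): middle of the rear face of the carrier's upright push tab (steel plate 10 mm thick along the rail, 30 wide, top 85 mm above the table; this point 61 mm up). x = forward along the rail, y left, z up. Behind it only the bare rail top, 16 mm high, and 25 mm behind it at joint 0 an end block 30 mm high. In front of the tab 30 mm free space, then the channel's upper end.
- carrier_index (a point): top centre of the black spring-plunger barrel (14 mm diameter) on the carrier's right side, 46 mm above the table, 100 mm ahead of carrier_tab along the rail; in a detent it stands straight over the station point.
- station1 (a point): the next station's detent: midway between two small round cross-ridges (12 mm apart) on the dark ledge on the rail's right side (seen in the direction of travel; rail 40 mm wide, flat on the table), 11 mm above the table. x = forward. 59 mm out to the right and 45 mm further forward stands a reader head on a post, 125 mm high.
- station2 (a point): the same for the further station, 120 mm beyond; not to be used.
- channel (a point): open-topped aluminium channel on the carrier, sloping 20 deg. Origin: on its floor, mid-width, at the inner face of the lower end stop, 38 mm above the table. x = downhill along the floor, y left, z square to the floor. Inside 30 mm wide, 122 long (x -0.122 to 0), walls 12 high, 4 thick, stop 30 high, upper end open. Seated modules' centres: x -0.030 and -0.078, z 0.020.
- sensor_a_center (a point): bare aluminium sensor module: upright box 36 long x 24 wide x 40 high (mm), 80 g, with a black round snout (15 mm diameter, 12 long, half-way up) on its +x end only; flat back at -x, overall length 48. This is the centre of the 36x24x40 box, 20 mm above its underside; x axis towards the snout, z up. It stands upright on the table at any yaw.
- sensor_a_nose (a point): middle of the snout's end face of that module, 30 mm from its centre along x.
- sensor_b_center (a point): the second, identical module: centre of its box, x axis towards the snout.
- sensor_b_nose (a point): middle of the snout's end face of the second module.
- filter_cube: bystander: plain aluminium cube 38 mm, no snout; origin under its centre.
- clamp: bystander: flat steel clamp foot 60x22 mm, 18 high; origin under its centre.
- post_holder: bystander: black post holder, base 56x30 mm, barrel 25 mm diameter, 63 high; origin under its centre.
- lens_mount: bystander: lens in a round black mount on a steel stand, base 50x30 mm, 91 high; origin under its base.
- wrench: bystander: wrench 150 mm long lying flat off the rail's rear end.
- screwdriver: bystander: screwdriver 190 mm long lying flat off the rail's front end.
Things that resemble listed ones, but are neither listed nor needed, are in the scene too. What is shaped like the part that bears sensor_b_center but green, orange or yellow is not meant.

How it is judged:
By the outcome, as a careful person would: the job done as asked, in the order asked, and still so for the second after the job is handed in, with the robot touching nothing.
It also fails if it takes over 72 s, if anything falls off the work surface, if the arm or the gripper's body presses on something with over 40 N, if the wrist force passes 120 N, or if a joint passes its speed limit or range.

## Working session

There is one attempt and no reset: what is moved stays moved. The work goes in short steps, Python scripts to look and compute and a shell command to move; the robot and the scene stay as the last step left them, time stands still between calls to the robot, and variables do not carry over. Pictures are saved under pics/ and viewed, about 8 in all and at most 12, crops included, and the job is handed in when it is done.

```bash
ls; mkdir -p pics; python3 - <<'E'
from plant import bot
import cv2,numpy as np
print(bot.read_state())
ims=[]
for c in ["scene","side"]:
    im=bot.get_image(c); p=bot.camera_params(c); print(c,np.round(p["extrinsics"],3).tolist(),np.round(p["K"],1).tolist(),p["dist_coeffs"])
    cv2.imwrite(f"pics/{c}0.png",cv2.resize(im[:,:,::-1],(800,600),interpolation=cv2.INTER_CUBIC))
    for q in ["sensor_a_center","sensor_a_nose","carrier_tab","carrier_index","station1","channel","station2"]:
        print(q,[(np.round(d["centre"],1).tolist(),round(d["p"],2)) for d in bot.place_of(q,c)][:6])
E
```

```text
pics
{'t': 0.0, 'joints': array([-3.76849393, 36.0570872 ,  2.20242588, 86.99240759, -1.54860896,
       57.08363147, -1.14621117]), 'joint_vel': array([ 0.03457763, -0.10760741, -0.07650515, -0.01093387, -0.02026723,
        0.10495122,  0.15966106]), 'joint_torque': array([ 1.05774864e-04, -5.49729431e+01,  1.14371493e+00, -1.86633307e+01,
       -5.21096285e-02,  2.37884105e-02,  1.36332897e-04]), 'ee_pos': array([6.49412281e-01, 2.27787677e-05, 2.29594759e-01]), 'tool_rot': array([-90.13559575,  89.89652282, 179.8618502 ]), 'wrist_force': array([-0.51138956, -0.13118541, -0.87124765]), 'moment': array([ 0.00420589, -0.00760691, -0.03335197]), 'finger_gap': 1.0013417784078138}
scene [[-0.565, 0.434, -0.702, 1.152], [0.825, 0.319, -0.467, 0.463], [0.021, -0.843, -0.538, 0.574], [0.0, 0.0, 0.0, 1.0]] [[371.8, 0.0, 253.5], [0.0, 371.8, 190.9], [0.0, 0.0, 1.0]] [-0.02031768  0.          0.          0.          0.        ]
sensor_a_center [([202.5, 156.6], 0.6), ([395.0, 245.2], 0.29), ([259.7, 200.0], 0.28)]
sensor_a_nose [([198.2, 151.4], 0.62)]
carrier_tab [([206.7, 180.2], 0.65)]
c
[... 181 characters left out ...]
.93), ([274.4, 265.0], 0.88), ([215.6, 173.3], 0.67)]
side [[0.893, -0.267, 0.362, 0.041], [-0.45, -0.518, 0.727, -0.873], [-0.006, -0.813, -0.583, 0.797], [0.0, 0.0, 0.0, 1.0]] [[443.0, 0.0, 259.4], [0.0, 443.0, 180.5], [0.0, 0.0, 1.0]] [-0.04428979  0.          0.          0.          0.        ]
sensor_a_center [([262.0, 283.4], 0.69), ([192.2, 155.7], 0.52)]
sensor_a_nose [([264.6, 291.8], 0.59)]
carrier_tab [([295.8, 206.2], 0.72)]
carrier_index [([293.2, 187.0], 0.55), ([290.1, 181.8], 0.22)]
station1 [([289.8, 182.4], 0.89), ([258.9, 245.2], 0.54), ([277.1, 182.0], 0.49)]
channel [([278.0, 177.7], 0.65)]
station2 [([289.8, 182.4], 0.89), ([258.9, 245.2], 0.54), ([277.1, 182.0], 0.49)]
```

View pics/scene0.png

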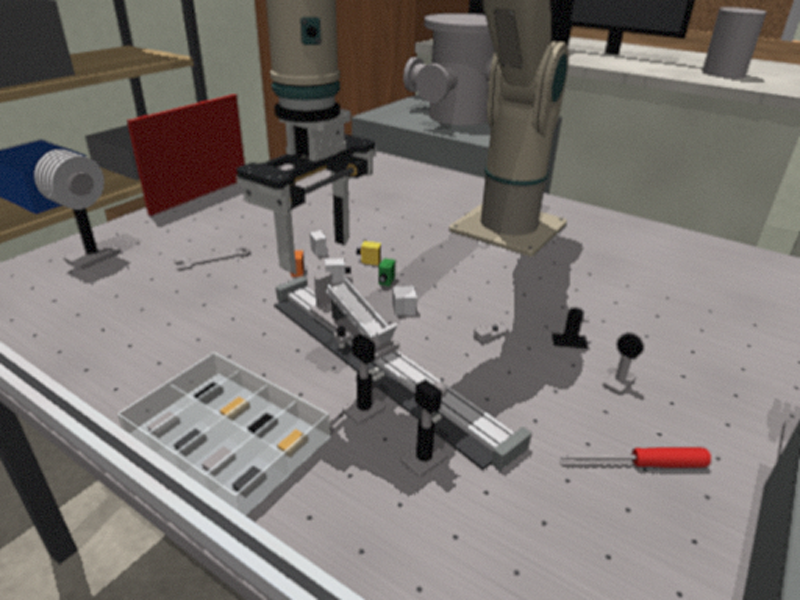

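View pics/side0.png

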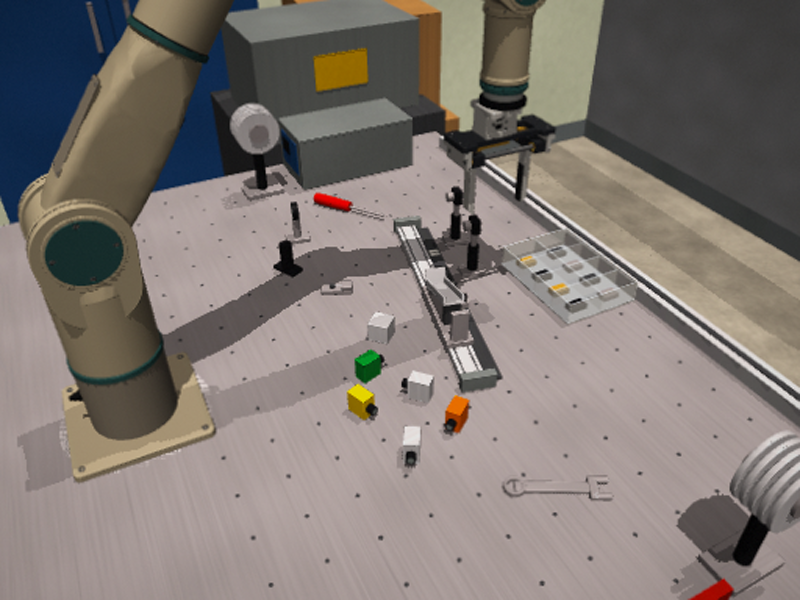

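The scene view shows the rail running from (290,290) to (515,445), with the carrier at its rear end and two reader heads beside it. In the side view the two aluminium modules are at (420,387), snout to the left, and (411,444), snout towards the camera. The plain cube is at (380,327).

```bash
cat > h.py <<'E'
from plant import bot
import numpy as np, cv2
from scipy.spatial.transform import Rotation as R
def ray(c,px,p=None):
    p=p or bot.camera_params(c); E=np.array(p["extrinsics"])
    u=cv2.undistortPoints(np.array([[px]],float),np.array(p["K"]),np.array(p["dist_coeffs"]))[0,0]
    return E[:3,3],E[:3,:3]@np.array([u[0],u[1],1])
def onz(c,px,z,p=None):
    o,d=ray(c,px,p); return o+d*(z-o[2])/d[2]
def proj(c,P,p=None):
    p=p or bot.camera_params(c); E=np.linalg.inv(np.array(p["extrinsics"]))
    return cv2.projectPoints(np.array(P,float).reshape(-1,3),cv2.Rodrigues(E[:3,:3])[0],E[:3,3],np.array(p["K"]),np.array(p["dist_coeffs"]))[0][:,0]
def pose():
    s=bot.read_state(); return np.array(s["ee_pos"]),R.from_euler('xyz',s["tool_rot"],degrees=True).as_matrix(),s
def togo(pos,Rg=None):
    p,r,s=pose(); print("t",round(s["t"],2),"travel cm",np.round(r.T@(np.array(pos)-p)*100,2).tolist(), "turn", None if Rg is None else np.round(R.from_matrix(r.T@Rg).as_rotvec(degrees=True),1).tolist())
E
python3 - <<'E'
from h import *
np.set_printoptions(precision=4,suppress=True)
for n,px,z in [("s1c",(262,283.4),.02),("s1n",(264.6,291.8),.02),("s2c",(269.5,248),.02),("s2n",(259,245.5),.02),("tab",(295.8,206.2),.061),("idx",(293.2,187),.046),("chan",(278,177.7),.038),("railrear",(306,240),.03),("railfront",(261,141),.03),("cube",(243,210),.019)]:
    print(n,onz("side",px,z))
for n,px,z in [("s1c",(202.5,156.6),.02),("s2?",(214,171),.03),("tab",(206.7,180.2),.061),("idx",(217.1,208.4),.046),("chan",(240.6,217.7),.038),("st1?",(237.7,238.9),.011),("st2?",(274.4,265),.011)]:
    print("scene",n,onz("scene",px,z))
p,r,s=pose(); print(p,r)
im=bot.get_image("wrist"); cp=bot.camera_params("wrist"); E=np.array(cp["extrinsics"]);print(E,cp["K"],cp["dist_coeffs"]); print("cam in tool",r.T@(E[:3,3]-p),r.T@E[:3,:3])
cv2.imwrite("pics/w0.png",cv2.resize(im[:,:,::-1],(800,600),interpolation=cv2.INTER_CUBIC))
for q in ["sensor_a_center","sensor_a_nose","carrier_tab","carrier_index","station1","channel"]:
    print(q,[(np.round(d["centre"],1).tolist(),round(d["p"],2)) for d in bot.place_of(q,"wrist")][:6])
E
```

```text
s1c [ 0.349  -0.2648  0.02  ]
s1n [ 0.343  -0.2892  0.02  ]
s2c [ 0.4175 -0.1714  0.02  ]
s2n [ 0.3983 -0.1516  0.02  ]
tab [ 0.5322 -0.1018  0.061 ]
idx [ 0.5798 -0.0078  0.046 ]
chan [0.5689 0.0621 0.038 ]
railrear [ 0.5072 -0.197   0.03  ]
railfront [0.6268 0.2876 0.03  ]
cube [ 0.4222 -0.0057  0.019 ]
scene s1c [ 0.3565 -0.2664  0.02  ]
scene s2? [ 0.4206 -0.1652  0.03  ]
scene tab [ 0.5124 -0.1132  0.061 ]
scene idx [ 0.5812 -0.0221  0.046 ]
scene chan [0.5694 0.0405 0.038 ]
scene st1? [0.611  0.0626 0.011 ]
scene st2? [0.6346 0.1781 0.011 ]
[0.65   0.     0.2305] [[ 0.0001  1.     -0.    ]
 [ 0.     -0.     -1.    ]
 [-1.      0.0001 -0.    ]]
[[ 1.     -0.001   0.0005  0.649 ]
 [-0.0008 -0.9578 -0.2875  0.0842]
 [ 0.0007  0.2875 -0.9578  0.3849]
 [ 0.      0.      0.      1.    ]] [[305.9915   0.     252.6828]
 [  0.     305.9915 192.5288]
 [  0.       0.       1.    ]] [-0.0519  0.      0.      0.      0.    ]
cam in tool [-0.1544 -0.001  -0.0842] [[-0.0007 -0.2875  0.9578]
 [ 1.     -0.0009  0.0004]
 [ 0.0008  0.9578  0.2875]]
sensor_a_center []
sensor_a_nose []
carrier_tab []
carrier_index [([199.4, 191.2], 0.61)]
station1 [([216.1, 120.1], 0.79), ([239.8, 8.9], 0.76)]
channel [([178.2, 138.8], 0.57)]
```

View pics/w0.png

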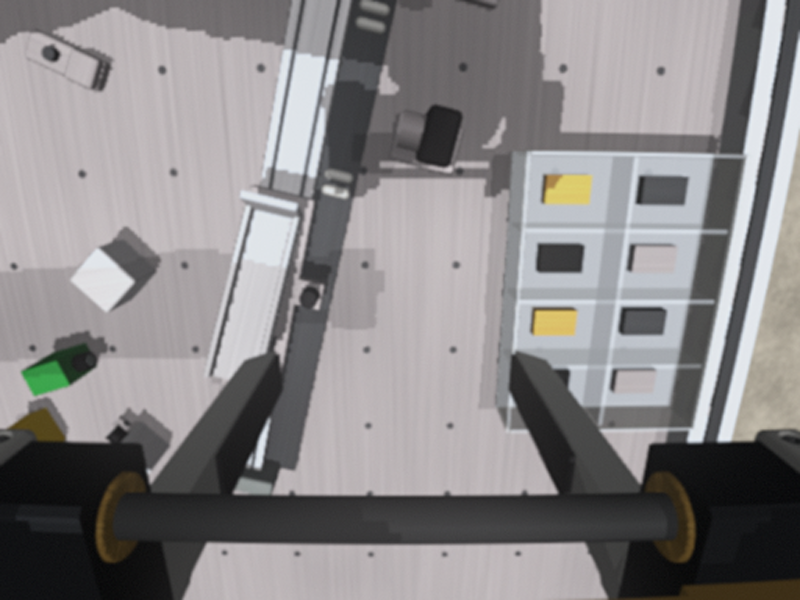

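The wrist view shows the channel at (250,290), the plunger at (310,297), station 1's ridges at (337,188), station 2's at (372,18), and the reader at (430,135). I'll move over the modules for a closer look.

```bash
python3 - <<'E'
from h import *
np.set_printoptions(precision=4,suppress=True)
a=onz("wrist",(216.1,120.1),.011);b=onz("wrist",(239.8,8.9),.011);print(a,b,np.linalg.norm(b-a),np.degrees(np.arctan2(*(b-a)[[1,0]])))
i=onz("wrist",(199.4,191.2),.046);c=onz("wrist",(178.2,138.8),.038);print(i,c)
E
python3 -m creep '[{"travel":[0,-12,14],"turn":[0,0,0],"fingers":-1},{"travel":[0,-23,27],"turn":[0,0,0],"fingers":-1},{"travel":[0,-23,27],"turn":[0,0,0],"fingers":-1},{"travel":[0,-23,27],"turn":[0,0,0],"fingers":-1},{"travel":[0,-23,27],"turn":[0,0,0],"fingers":-1}]'
python3 -m creep '[{"travel":[0,0,2],"turn":[0,0,0],"fingers":-1},{"travel":[0,0,2],"turn":[0,0,0],"fingers":-1},{"travel":[0,0,2],"turn":[0,0,0],"fingers":-1}]'
python3 - <<'E'
from h import *
np.set_printoptions(precision=4,suppress=True)
cp=bot.camera_params("wrist")
im=bot.get_image("wrist")
cv2.imwrite("pics/w1.png",cv2.resize(im[:,:,::-1],(800,600),interpolation=cv2.INTER_CUBIC))
for q,z in [("sensor_a_center",.02),("sensor_a_nose",.02),("carrier_tab",.061),("carrier_index",.046),("channel",.038)]:
    for d in bot.place_of(q,"wrist")[:6]: print(q,np.round(d["centre"],1),round(d["p"],2),onz("wrist",d["centre"],z,cp))
E
```

```text
[0.6055 0.0624 0.011 ] [0.6352 0.1828 0.011 ] 0.1239365765945848 76.1540888781253
[ 0.5875 -0.0158  0.046 ] [0.5651 0.0436 0.038 ]
t: 1.78
ee_pos: [0.4461, -0.2393, 0.2308]
tool_rot: [57.9, 89.9, -32.1]
wrist_force: [1.1, -0.9, -0.8]
finger_gap: 0.999
t: 2.15
ee_pos: [0.4468, -0.2579, 0.2307]
tool_rot: [110.2, 89.9, 20.3]
wrist_force: [0.5, 0.9, 0.1]
finger_gap: 0.997
sensor_a_center [174.4 184.2] 0.85 [ 0.3492 -0.2725  0.02  ]
sensor_a_nose [163.8 201.1] 0.87 [ 0.3341 -0.2945  0.02  ]
carrier_tab [335.9  26.4] 0.79 [ 0.5265 -0.1029  0.061 ]
carrier_tab [293.4 274.6] 0.5 [ 0.4955 -0.3745  0.061 ]
```

View pics/w1.png

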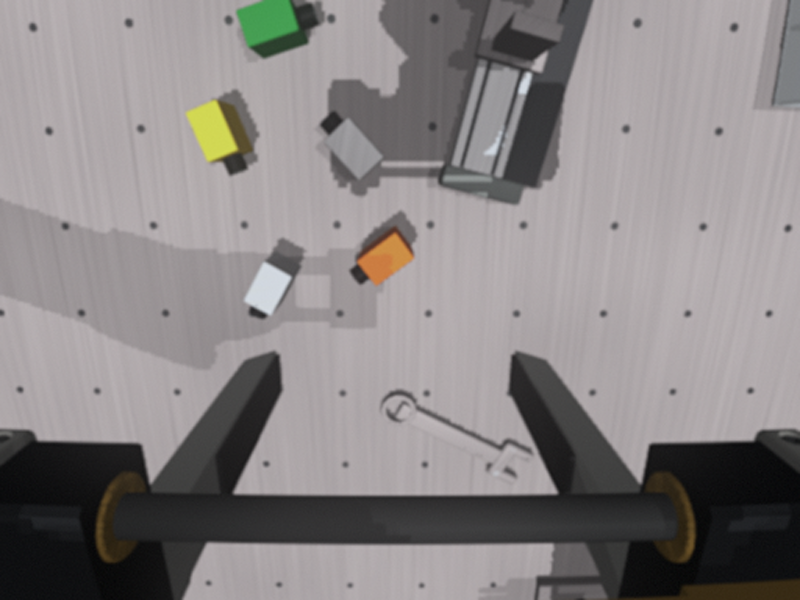

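Modules A (268,288) and B (355,148) are confirmed as aluminium in the wrist view. The net missed B, so I'll read its top face corners by hand, then approach it at height for a close look.

```bash
cat >> h.py <<'E'
def tool(psi,tilt=0):  # tool pointing down, tool z at yaw psi; tilt: lean of tool top towards -z (deg)
    z=np.array([np.cos(np.radians(psi)),np.sin(np.radians(psi)),0]);x=np.array([0,0,-1.]);y=np.cross(z,x)
    return np.c_[x,y,z]@R.from_rotvec([0,tilt,0],degrees=True).as_matrix()
E
python3 - <<'E'
from h import *
np.set_printoptions(precision=4,suppress=True)
def top(c800): return np.array([onz("wrist",np.array(c)/1.5625,.04) for c in c800])
B=top([(343,118),(325,143),(363,180),(382,156)])
A=top([(270,318),(245,305),(262,262),(291,276)])
for n,c in (("B",B),("A",A)):
    d=(c[0]+c[1]-c[2]-c[3])/2; e=c[0]+c[3]-c[1]-c[2]
    print(n,c.mean(0),"len",np.linalg.norm(d),"wid",np.linalg.norm(e)/2,"yaw",np.degrees(np.arctan2(d[1],d[0])))
p,r,s=pose();print(s["joints"],r)
togo([*B.mean(0)[:2],.16],tool(-45)); print(tool(0,20))
E
```

```text
B [ 0.4171 -0.1686  0.04  ] len 0.03618375910177977 wid 0.020947741412967093 yaw 136.21794390095943
A [ 0.3497 -0.2699  0.04  ] len 0.03718815786732446 wid 0.022261936067904622 yaw -117.01323118247427
[ 25.0423  25.0198   2.7152 108.2392  -1.5869  46.7286  28.6871] [[ 0.0008  1.      0.0017]
 [-0.0003  0.0017 -1.    ]
 [-1.      0.0008  0.0003]]
t 2.45 travel cm [7.07, -2.94, -9.0] turn [-44.9, 0.0, -0.0]
[[-0.342   0.      0.9397]
 [ 0.      1.      0.    ]
 [-0.9397  0.     -0.342 ]]
```

```bash
python3 -m creep '[{"travel":[2,-1.5,-4],"turn":[-10,0,0],"fingers":-0.2},{"travel":[4,-2.9,-9],"turn":[-20,0,0],"fingers":-0.2},{"travel":[7,-2.9,-9],"turn":[-30,0,0],"fingers":-0.2},{"travel":[7,-2.9,-9],"turn":[-40,0,0],"fingers":-0.2},{"travel":[7,-2.9,-9],"turn":[-46,0,0],"fingers":-0.2}]'
python3 -m creep '[{"travel":[0,0,0],"turn":[0,0,0],"fingers":-0.2},{"travel":[0,0,0],"turn":[0,0,0],"fingers":-0.2}]'
python3 - <<'E'
from h import *
np.set_printoptions(precision=4,suppress=True)
p,r,s=pose();print(p,s["joints"],np.degrees(np.arctan2(r[1,2],r[0,2])))
im=bot.get_image("wrist"); cp=bot.camera_params("wrist")
np.savez("cp2",**{k:np.array(v) for k,v in cp.items()})
cv2.imwrite("pics/w2.png",cv2.resize(im[:,:,::-1],(800,600),interpolation=cv2.INTER_CUBIC))
for q,z in [("sensor_b_center",.02),("sensor_b_nose",.02)]:
    for d in bot.place_of(q,"wrist")[:6]: print(q,np.round(d["centre"],1),round(d["p"],2),onz("wrist",d["centre"],z,cp))
E
```

```text
t: 3.08
ee_pos: [0.4174, -0.168, 0.1604]
tool_rot: [79.6, 90.0, 36.0]
wrist_force: [0.6, -0.6, -0.5]
finger_gap: 0.597
t: 3.32
ee_pos: [0.4175, -0.1679, 0.1604]
tool_rot: [61.5, 90.0, 17.8]
wrist_force: [0.4, 0.7, 0.0]
finger_gap: 0.601
[ 0.4175 -0.1679  0.1604] [ 25.7993  26.6794 -10.3223 121.7838   8.6649  32.1892  55.5062] -43.70221453150184
sensor_b_center [277.2  89.2] 0.86 [ 0.3638 -0.0862  0.02  ]
sensor_b_center [249.4 188.6] 0.79 [ 0.4146 -0.1705  0.02  ]
sensor_b_center [213.8 250.9] 0.74 [ 0.4382 -0.2462  0.02  ]
sensor_b_center [192.9 107.4] 0.56 [ 0.3213 -0.1539  0.02  ]
sensor_b_nose [301.6 103.1] 0.91 [ 0.3885 -0.0781  0.02  ]
sensor_b_nose [257.1 158.2] 0.65 [ 0.3976 -0.1437  0.02  ]
sensor_b_nose [180.  140.5] 0.61 [ 0.3338 -0.1853  0.02  ]
```

View pics/w2.png

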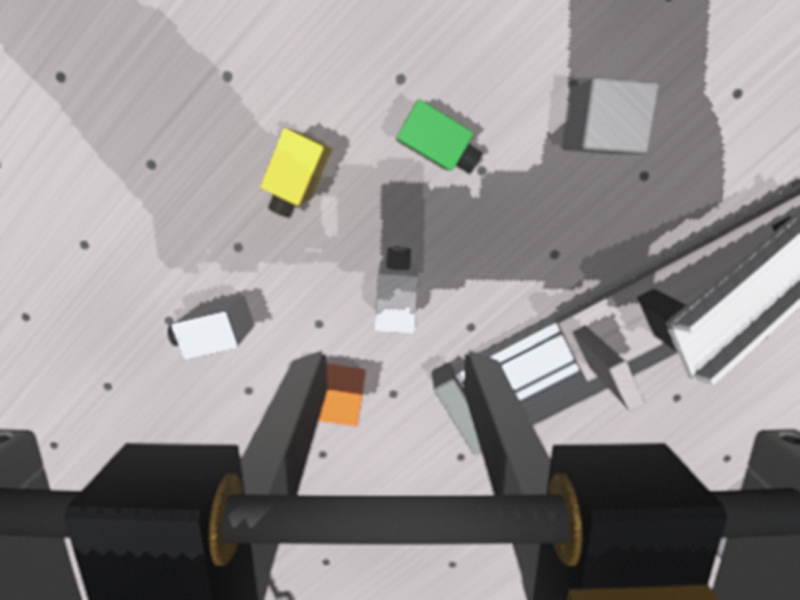

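View: B's top face is centred near (396,304), nearly aligned, and its snout at (398,258) points up. Orange and the end block are clear of the fingers.

```bash
python3 - <<'E'
from h import *
np.set_printoptions(precision=4,suppress=True)
c=np.array([onz("wrist",np.array(q)/1.5625,.04) for q in [(416,276),(380,276),(375,332),(413,332)]])
d=(c[0]+c[1]-c[2]-c[3])/2;print(c.mean(0),np.linalg.norm(d),np.linalg.norm(c[0]-c[1]),np.degrees(np.arctan2(d[1],d[0])))
m=c.mean(0); togo([m[0],m[1],.041],tool(-46.5))
E
```

```text
[ 0.4176 -0.1679  0.04  ] 0.035351335525736736 0.02128369799631916 132.43699437644165
t 3.48 travel cm [11.94, 0.01, 0.0] turn [2.8, 0.0, -0.0]
```

```bash
python3 -m creep '[{"travel":[5,0,0],"turn":[2.8,0,0],"fingers":-0.2},{"travel":[9.5,0,0],"turn":[2.8,0,0],"fingers":-0.2},{"travel":[11.9,0,0],"turn":[2.8,0,0],"fingers":-0.2},{"travel":[11.9,0,0],"turn":[2.8,0,0],"fingers":-0.2},{"travel":[11.9,0,0],"turn":[2.8,0,0],"fingers":1}]'
python3 -m creep '[{"travel":[0,0,0],"turn":[0,0,0],"fingers":1},{"travel":[0,0,0],"turn":[0,0,0],"fingers":1},{"travel":[0,0,0],"turn":[0,0,0],"fingers":1},{"travel":[0,0,0],"turn":[0,0,0],"fingers":1}]'
python3 - <<'E'
from h import *
p,r,s=pose();print(p,s["joints"],r, s["moment"])
E
```

```text
t: 4.1
ee_pos: [0.4181, -0.1681, 0.0421]
tool_rot: [27.6, 89.9, -18.8]
wrist_force: [0.7, -0.8, 0.3]
finger_gap: 0.526
t: 4.6
ee_pos: [0.4185, -0.1683, 0.0428]
tool_rot: [25.9, 89.8, -20.6]
wrist_force: [-0.5, 0.3, 6.7]
finger_gap: 0.251
[ 0.41854216 -0.16832408  0.04282192] [ 21.57401727  39.93605215  -4.71813291 126.29854007  12.61149041
  14.02897562  49.24870438] [[ 2.57549402e-03  7.24961178e-01  6.88784914e-01]
 [-9.68034601e-04  6.88788683e-01 -7.24961525e-01]
 [-9.99996215e-01  1.20036644e-03  2.47575864e-03]] [0.01794813 0.0344978  0.04253789]
```

```bash
python3 -m creep '[{"travel":[-4,0,0],"turn":[0,0,0],"fingers":1},{"travel":[-9,0,0],"turn":[0,0,0],"fingers":1},{"travel":[-14,0,0],"turn":[0,0,0],"fingers":1},{"travel":[-16,0,0],"turn":[0,0,0],"fingers":1}]'
python3 - <<'E'
from h import *
togo([.553,-.03,.20],tool(-102.7))
E
```

```text
t: 5.1
ee_pos: [0.4191, -0.1686, 0.2056]
tool_rot: [25.8, 89.6, -20.7]
wrist_force: [1.1, -0.6, -1.4]
finger_gap: 0.252
t 5.1 travel cm [0.61, 19.25, -0.83] turn [56.2, 0.3, -0.3]
```

```bash
python3 -m creep '[{"travel":[0,4,0],"turn":[10.5,0,0],"fingers":1},{"travel":[0.2,8,0],"turn":[21,0,0],"fingers":1},{"travel":[0.4,12,-0.4],"turn":[31.5,0,0],"fingers":1},{"travel":[0.6,16,-0.8],"turn":[42,0,0],"fingers":1},{"travel":[0.6,19.2,-0.8],"turn":[52,0.3,-0.3],"fingers":1}]'
python3 -m creep '[{"travel":[0,0,0],"turn":[4,0,0],"fingers":1},{"travel":[0,0,0],"turn":[4,0,0],"fingers":1}]'
python3 - <<'E'
from h import *
np.set_printoptions(precision=4,suppress=True)
p,r,s=pose();print(p,s["joints"],np.degrees(np.arctan2(r[1,2],r[0,2])))
im=bot.get_image("wrist"); cp=bot.camera_params("wrist")
cv2.imwrite("pics/w3.png",cv2.resize(im[:,:,::-1],(800,600),interpolation=cv2.INTER_CUBIC))
for q,z in [("station1",.011),("carrier_tab",.061),("carrier_index",.046),("channel",.038),("sensor_b_nose",.18)]:
    for d in bot.place_of(q,"wrist")[:6]: print(q,np.round(d["centre"],1),round(d["p"],2),onz("wrist",d["centre"],z,cp))
E
```

```text
t: 5.72
ee_pos: [0.5531, -0.0287, 0.1999]
tool_rot: [-143.4, 89.9, 117.9]
wrist_force: [0.8, -0.2, -0.1]
finger_gap: 0.255
t: 5.98
ee_pos: [0.5527, -0.0282, 0.1995]
tool_rot: [-107.9, 89.9, 149.5]
wrist_force: [0.4, -1.1, 0.1]
finger_gap: 0.254
[ 0.5527 -0.0282  0.1995] [ -2.5318  30.3285   3.8743 104.5281  -2.8344  45.3419  -9.8083] -102.61864160103846
station1 [281.1  85.3] 0.87 [0.6029 0.0629 0.011 ]
carrier_index [283.5 164.7] 0.97 [ 0.5869 -0.0145  0.046 ]
channel [247.8 107.2] 0.89 [0.5638 0.0489 0.038 ]
sensor_b_nose [254.3 192.6] 0.92 [0.5595 0.0022 0.18  ]
sensor_b_nose [132.  244.5] 0.73 [ 0.4765 -0.0143  0.18  ]
sensor_b_nose [115.9 326.6] 0.71 [ 0.4434 -0.0723  0.18  ]
```

View pics/w3.png

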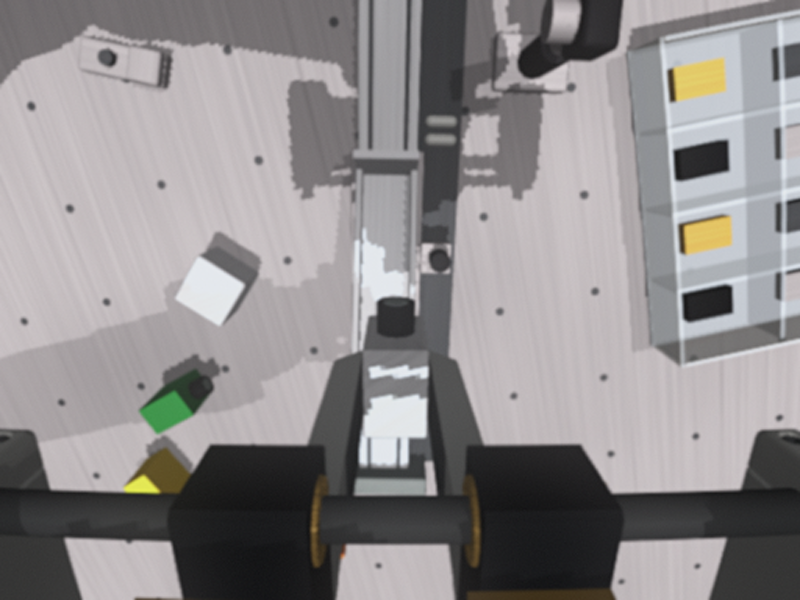

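View: the held module is at (395,390) with its snout at (395,315). The channel stop is at (387,158), the plunger at (438,258), station 1's ridges at (441,130) and the reader at (580,30). I'll compute the rail yaw from straight edges.

```bash
python3 - <<'E'
from h import *
import itertools
np.set_printoptions(precision=4,suppress=True)
im=cv2.cvtColor(bot.get_image("wrist"),cv2.COLOR_RGB2GRAY); cp=bot.camera_params("wrist")
L=cv2.createLineSegmentDetector().detect(im)[0][:,0]
for l in L:
    a,b=l[:2],l[2:]
    if np.hypot(*(a-b))>22 and 215<a[0]<310 and a[1]<235 and abs(a[0]-b[0])<.25*abs(a[1]-b[1]):
        out=[]
        for z in (.011,.016,.05):
            A,B=[onz("wrist",q,z,cp) for q in (a,b)]; d=B-A; d*=np.sign(d[1]); out.append(round(np.degrees(np.arctan2(d[1],d[0])),1))
        print(l.round(1),out, A[:2])
p,r,s=pose()
# nose of held module -> lateral check
n=onz("wrist",(254.3,192.6),.1995-.0428+.02,cp); print("nose tool frame",r.T@(n-p))
for z in(.068,):print([onz("wrist",np.array(q)/1.5625,z,cp) for q in((353,154),(421,156),(387,155))])
E
```

```text
[293.2 108.  290.4 143.2] [np.float64(74.4), np.float64(74.4), np.float64(74.4)] [0.6073 0.0383]
[265.9  93.2 268.3   0.6] [np.float64(76.2), np.float64(76.2), np.float64(76.2)] [0.5845 0.0575]
[267.2 199.4 267.8 174.4] [np.float64(76.7), np.float64(76.7), np.float64(76.7)] [ 0.5634 -0.0466]
[256.6  93.1 258.5   0.6] [np.float64(76.2), np.float64(76.2), np.float64(76.2)] [0.5758 0.0595]
[233.5  91.9 234.2   0.6] [np.float64(75.9), np.float64(75.9), np.float64(75.9)] [0.5547 0.0655]
[289.4 169.4 286.1 226.9] [np.float64(76.0), np.float64(76.0), np.float64(76.0)] [ 0.5921 -0.0203]
[262.2   0.6 260.2  93.1] [np.float64(76.3), np.float64(76.3), np.float64(76.3)] [0.5981 0.1362]
[225.6 153.1 224.6 223.1] [np.float64(75.0), np.float64(75.0), np.float64(75.0)] [0.533  0.0102]
[237.9   0.6 237.6  91.9] [np.float64(76.4), np.float64(76.4), np.float64(76.4)] [0.577 0.141]
[231.5 156.9 230.9 191.9] [np.float64(75.2), np.float64(75.2), np.float64(75.2)] [0.5379 0.0052]
[228.1   0.6 228.7  91.9] [np.float64(76.6), np.float64(76.6), np.float64(76.6)] [0.5685 0.1429]
[227.2 223.1 228.7 156.9] [np.f
[... 194 characters left out ...]
.float64(74.9), np.float64(74.9), np.float64(74.9)] [ 0.5722 -0.0014]
[297.3   0.6 294.4  65.7] [np.float64(76.3), np.float64(76.3), np.float64(76.3)] [0.6286 0.1294]
[257.9 168.1 258.3 113.1] [np.float64(77.0), np.float64(77.0), np.float64(77.0)] [ 0.5612 -0.0119]
[275.6 234.6 284.8 293.3] [np.float64(86.6), np.float64(86.6), np.float64(86.6)] [ 0.564  -0.0878]
[232.6 113.1 231.5 143.2] [np.float64(74.0), np.float64(74.0), np.float64(74.0)] [0.5491 0.0466]
[228.8 144.4 229.5 110.6] [np.float64(74.7), np.float64(74.7), np.float64(74.7)] [0.5382 0.018 ]
nose tool frame [ 0.0233  0.0001 -0.0306]
[array([0.5476, 0.0607, 0.068 ]), array([0.5855, 0.0509, 0.068 ]), array([0.5665, 0.0558, 0.068 ])]
```

```bash
cat >> h.py <<'E'
YAW=76.25; O=np.array([0.5641,0.0460,0.038])
f=np.array([np.cos(np.radians(YAW)),np.sin(np.radians(YAW)),0]);l=np.array([-f[1],f[0],0]);Z=np.array([0,0,1.])
c20,s20=np.cos(np.radians(20)),np.sin(np.radians(20)); xs=f*c20-Z*s20; zs=f*s20+Z*c20
def chan(P): d=np.array(P)-O; return np.array([d@xs,d@l,d@zs])
def tgt(x,h,y=0): return O+xs*x+l*y+zs*h
RP=tool(YAW-180,-20)
E
python3 - <<'E'
from h import *
np.set_printoptions(precision=4,suppress=True)
cp=bot.camera_params("wrist")
for q in ((248.2,.6),(247.2,92)): print("centreline lateral",(onz("wrist",q,.016,cp)-O)@l)
print("stop",(onz("wrist",(247.7,99.2),.066,cp)-O)@l,"idx",(np.array([.5869,-.0145,0])-O)@l,(np.array([.6029,.0629,0])-O)@l)
print(RP[:,0],-zs)
togo(tgt(-.055,.0428+.035),RP)
E
```

```text
centreline lateral 0.0014901659964627115
centreline lateral 0.0013876454355441024
stop -4.1068182994068467e-05 idx -0.036526595677475765 -0.03367118072844216
[-0.0813 -0.3322 -0.9397] [-0.0813 -0.3322 -0.9397]
t 6.33 travel cm [7.01, -0.6, -5.06] turn [1.0, -20.1, -0.1]
```

```bash
python3 -m creep '[{"travel":[0,-0.6,-5],"turn":[0.5,-10,0],"fingers":1},{"travel":[3,-0.65,-5.06],"turn":[1,-20,-0.1],"fingers":1},{"travel":[7,-0.65,-5.06],"turn":[1,-20,-0.1],"fingers":1},{"travel":[7,-0.65,-5.06],"turn":[1,-20,-0.1],"fingers":1},{"travel":[7,-0.65,-5.06],"turn":[1,-20,-0.1],"fingers":1}]'
python3 - <<'E'
from h import *
np.set_printoptions(precision=4,suppress=True)
p,r,s=pose();print(chan(p),s["joints"],s["wrist_force"]); togo(tgt(-.055,.0428+.004,.0007),RP)
for c in ("side","wrist"):
  im=bot.get_image(c)
  if c=="side": im=im[120:260,230:370]; 
  cv2.imwrite(f"pics/p4{c}.png",cv2.resize(im[:,:,::-1],None,fx=4.2 if c=="side" else 1,fy=4.2 if c=="side" else 1,interpolation=cv2.INTER_CUBIC))
E
python3 -c "
import cv2,numpy as np
a=cv2.imread('pics/p4side.png');b=cv2.imread('pics/p4wrist.png')
b=b[60:384,120:400];a=cv2.resize(a,(400,400));b=cv2.resize(b,(346,400));cv2.imwrite('pics/p4.png',np.hstack([a,b]))"
```

```text
t: 6.95
ee_pos: [0.5583, 0.02, 0.1314]
tool_rot: [0.3, 70.1, -103.6]
wrist_force: [-1.4, -0.7, -1.1]
finger_gap: 0.255
[-0.057  -0.0005  0.0787] [-24.8982  41.5509  14.8135 101.2943  10.8389  47.7081 -34.809 ] [-1.3816 -0.6961 -1.0569]
t 6.95 travel cm [3.19, -0.13, -0.19] turn [-0.2, -0.1, -0.1]
```

View pics/p4.png

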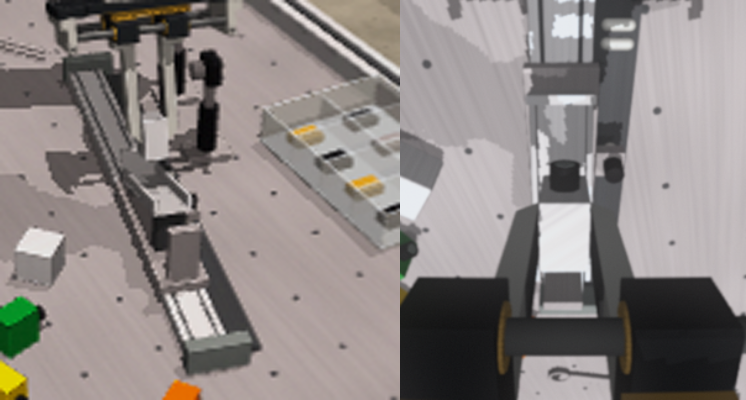

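The module hangs centred over the channel, with the snout at (565,178) between channel walls at 527 and 597. Descending.

```bash
python3 -m creep '[{"travel":[1.5,-0.1,-0.1],"turn":[0,0,0],"fingers":1},{"travel":[3.2,-0.1,-0.1],"turn":[0,0,0],"fingers":1},{"travel":[3.2,-0.1,-0.1],"turn":[0,0,0],"fingers":1}]'
python3 - <<'E'
from h import *
p,r,s=pose();print(chan(p),s["wrist_force"],s["moment"])
E
python3 -m creep '[{"travel":[0.2,0,0],"turn":[0,0,0],"fingers":1},{"travel":[0.4,0,0],"turn":[0,0,0],"fingers":1},{"travel":[0.4,0,0],"turn":[0,0,0],"fingers":1}]'
python3 - <<'E'
from h import *
p,r,s=pose();print(chan(p),s["wrist_force"],s["moment"])
E
```

```text
t: 7.42
ee_pos: [0.5545, 0.0091, 0.101]
tool_rot: [0.3, 70.1, -103.8]
wrist_force: [-0.1, -0.3, -0.1]
finger_gap: 0.251
[-0.05736624  0.0006032   0.04618374] [-0.11588542 -0.25673252 -0.0971081 ] [ 0.36796095 -0.12352138  0.0719951 ]
t: 7.8
ee_pos: [0.5545, 0.0078, 0.0978]
tool_rot: [0.4, 70.1, -103.6]
wrist_force: [-0.3, 0.6, 2.6]
finger_gap: 0.25
[-0.05749747  0.00027276  0.04269103] [-0.29389125  0.5855042   2.60528439] [0.07659769 0.04124114 0.00722819]
```

```bash
python3 -m creep '[{"travel":[0,0,-1],"turn":[0,0,0],"fingers":1},{"travel":[0,0,-2],"turn":[0,0,0],"fingers":1},{"travel":[0,0,-2.3],"turn":[0,0,0],"fingers":1},{"travel":[0,0,-2.3],"turn":[0,0,0],"fingers":1}]'
python3 - <<'E'
from h import *
p,r,s=pose();print(chan(p),r.T@s["wrist_force"])
E
python3 -m creep '[{"travel":[0,0,-0.2],"turn":[0,0,0],"fingers":1},{"travel":[0,0,-0.4],"turn":[0,0,0],"fingers":1},{"travel":[0,0,-0.5],"turn":[0,0,0],"fingers":1}]'
python3 - <<'E'
from h import *
p,r,s=pose();print(chan(p),r.T@s["wrist_force"])
E
```

```text
t: 8.3
ee_pos: [0.5598, 0.0294, 0.0897]
tool_rot: [0.4, 70.1, -103.6]
wrist_force: [0.7, 0.3, 0.0]
finger_gap: 0.251
[-0.03379773  0.00018235  0.04271713] [-0.16067836  0.59198243 -0.40818874]
t: 8.68
ee_pos: [0.5605, 0.0316, 0.0889]
tool_rot: [0.3, 69.9, -103.8]
wrist_force: [-0.8, -3.4, 7.5]
finger_gap: 0.253
[-3.13054470e-02  7.54016108e-05  4.27476691e-02] [-5.83365677  0.03177442  5.90078694]
```

```bash
python3 -m creep '[{"travel":[0,0,0],"turn":[0,0,0],"fingers":0.1},{"travel":[0,0,0],"turn":[0,0,0],"fingers":0},{"travel":[0,0,0],"turn":[0,0,0],"fingers":0},{"travel":[-2,0,0],"turn":[0,0,0],"fingers":0},{"travel":[-6,0,0],"turn":[0,0,0],"fingers":0}]'
python3 -m creep '[{"travel":[-5,0,3],"turn":[0,10,0],"fingers":0},{"travel":[-6,0,6],"turn":[0,20,0],"fingers":0},{"travel":[-6,0,6],"turn":[0,20,0],"fingers":0}]'
python3 - <<'E'
from h import *
np.set_printoptions(precision=4,suppress=True)
p,r,s=pose();print(p,s["joints"])
im=bot.get_image("wrist"); cp=bot.camera_params("wrist")
cv2.imwrite("pics/w5.png",cv2.resize(im[:,:,::-1],(800,600),interpolation=cv2.INTER_CUBIC))
for n,P in(("c1",tgt(-.03,.04)),("nose",tgt(-.001,.02)),("O",O)): print(n,proj("wrist",P,cp)*1.5625)
for q,z in [("station1",.011),("carrier_index",.046)]:
    for d in bot.place_of(q,"wrist")[:3]: print(q,np.round(d["centre"],1),round(d["p"],2),onz("wrist",d["centre"],z,cp), onz("wrist",d["centre"],z,cp)@f)
print(np.array([.5869,-.0145,0])@f,np.array([.6029,.0629,0])@f)
togo([.352,-.262,.20],tool(-121))
E
```

```text
t: 9.3
ee_pos: [0.5642, 0.0514, 0.1446]
tool_rot: [-0.2, 69.8, -104.3]
wrist_force: [1.0, 0.7, 0.4]
finger_gap: 0.501
t: 9.68
ee_pos: [0.5559, 0.0063, 0.2245]
tool_rot: [42.3, 89.6, -62.8]
wrist_force: [0.2, 1.1, -0.6]
finger_gap: 0.496
[0.5559 0.0063 0.2245] [ -6.9961  28.6205   4.8217 102.8441  -2.6268  48.4959 -16.1253]
c1 [[395.239  262.1143]]
nose [[394.596  222.9899]]
O [[394.701 227.679]]
station1 [280.1 115.5] 0.81 [0.6031 0.0682 0.011 ] 0.20961088889155544
carrier_index [282.6 189.5] 0.68 [ 0.5845 -0.0093  0.046 ] 0.1299335907364008
0.12541339019393868 0.20439824067470388
t 9.82 travel cm [2.27, -12.9, 32.05] turn [16.9, 0.2, 0.1]
```

View pics/w5.png

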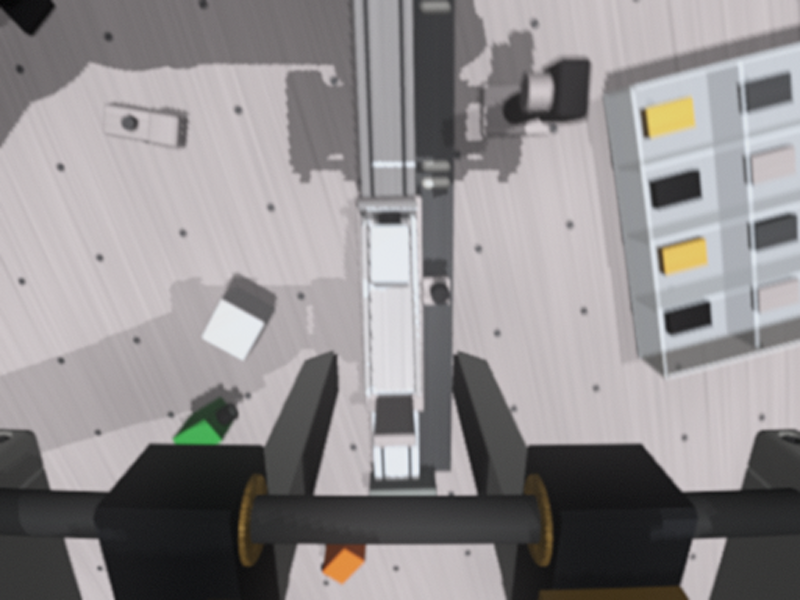

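View: module B is seated in the channel, top face at (390,252) and snout against the stop at (386,217). Plunger to station distance is unchanged. Now module A.

```bash
python3 -m creep '[{"travel":[0,-2,6],"turn":[3,0,0],"fingers":0},{"travel":[0,-4,12],"turn":[6,0,0],"fingers":0},{"travel":[1,-7,18],"turn":[10,0,0],"fingers":0},{"travel":[2.3,-10,24],"turn":[14,0,0],"fingers":0},{"travel":[2.3,-12.9,30],"turn":[17,0.2,0.1],"fingers":0}]'
python3 -m creep '[{"travel":[0,-0.5,2],"turn":[0,0,0],"fingers":0},{"travel":[0,-0.5,2],"turn":[0,0,0],"fingers":0},{"travel":[0,-0.5,2],"turn":[0,0,0],"fingers":0}]'
python3 - <<'E'
from h import *
np.set_printoptions(precision=4,suppress=True)
p,r,s=pose();print(p,s["joints"],np.degrees(np.arctan2(r[1,2],r[0,2])))
im=bot.get_image("wrist"); cp=bot.camera_params("wrist")
cv2.imwrite("pics/w6.png",cv2.resize(im[:,:,::-1],(800,600),interpolation=cv2.INTER_CUBIC))
for q,z in [("sensor_a_center",.02),("sensor_a_nose",.02)]:
    for d in bot.place_of(q,"wrist")[:6]: print(q,np.round(d["centre"],1),round(d["p"],2),onz("wrist",d["centre"],z,cp))
E
```

```text
t: 10.45
ee_pos: [0.3673, -0.2283, 0.1986]
tool_rot: [-77.5, 89.9, 161.6]
wrist_force: [1.4, -0.8, -0.1]
finger_gap: 0.5
t: 10.82
ee_pos: [0.3545, -0.2409, 0.1982]
tool_rot: [-91.1, 89.8, 148.3]
wrist_force: [0.7, -0.1, -0.1]
finger_gap: 0.501
[ 0.3545 -0.2409  0.1982] [ 23.1644  21.5318   9.7341 122.6906  -6.004   36.3707   6.5064] -120.57505673527419
sensor_a_center [258.2 202.1] 0.93 [ 0.3448 -0.2673  0.02  ]
sensor_a_nose [265.2 223.6] 0.87 [ 0.3385 -0.2944  0.02  ]
```

View pics/w6.png

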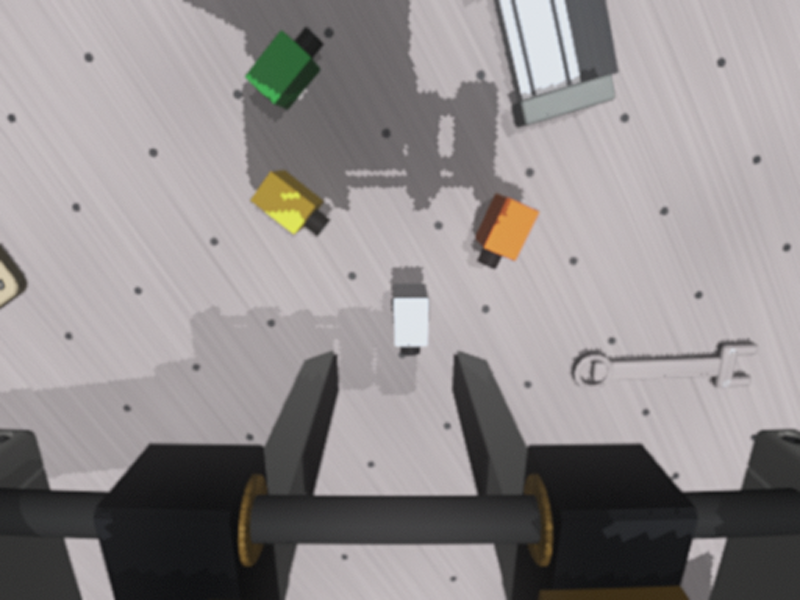

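A's top face is at (411,322), squarely aligned with the jaws, and its snout at (410,350) points towards the gripper.

```bash
python3 - <<'E'
from h import *
cp=bot.camera_params("wrist"); m=onz("wrist",np.array((410.5,322))/1.5625,.04,cp);print(m)
togo([m[0],m[1],.046],tool(-120.5))
E
```

```text
[ 0.34938956 -0.26832408  0.04      ]
t 10.97 travel cm [15.24, 1.0, 2.54] turn [-0.1, 0.0, 0.1]
```

```bash
python3 -m creep '[{"travel":[3,1,2.5],"turn":[0,0,0],"fingers":0},{"travel":[8,1,2.5],"turn":[0,0,0],"fingers":0},{"travel":[12,1,2.5],"turn":[0,0,0],"fingers":0},{"travel":[14.2,1,2.5],"turn":[0,0,0],"fingers":0},{"travel":[14.2,1,2.5],"turn":[0,0,0],"fingers":0}]'
python3 - <<'E'
from h import *
p,r,s=pose();print(p,s["joints"]);togo([.3494,-.2683,.046],tool(-120.5))
E
```

```text
t: 11.6
ee_pos: [0.3494, -0.2667, 0.0552]
tool_rot: [-94.7, 89.7, 144.8]
wrist_force: [0.7, -0.2, 0.8]
finger_gap: 0.498
[ 0.34938458 -0.26672713  0.05517458] [ 30.71745022  38.29122647   4.3502094  127.48770062 -10.5788783
  14.86875155  13.83886948]
t 11.6 travel cm [0.92, 0.09, 0.14] turn [-0.0, -0.0, 0.3]
```

```bash
python3 -m creep '[{"travel":[0.6,0.1,0.1],"turn":[0,0,0],"fingers":0},{"travel":[0.6,0.1,0.1],"turn":[0,0,0],"fingers":1},{"travel":[0.6,0.1,0.1],"turn":[0,0,0],"fingers":1},{"travel":[0.6,0.1,0.1],"turn":[0,0,0],"fingers":1},{"travel":[0.6,0.1,0.1],"turn":[0,0,0],"fingers":1}]'
python3 - <<'E'
from h import *
p,r,s=pose();print(p,s["joints"],s["moment"])
E
python3 -m creep '[{"travel":[-1,0,0],"turn":[0,0,0],"fingers":1},{"travel":[-4,0,0],"turn":[0,0,0],"fingers":1},{"travel":[-6,0,0],"turn":[0,0,0],"fingers":1},{"travel":[-6,0,0],"turn":[0,0,0],"fingers":1}]'
python3 - <<'E'
from h import *
p,r,s=pose();print(p,r,s["joints"]);togo([.435,-.14,.11],tool(180))
E
```

```text
t: 12.22
ee_pos: [0.3501, -0.2683, 0.0497]
tool_rot: [-95.8, 89.7, 143.7]
wrist_force: [0.4, 0.5, 4.8]
finger_gap: 0.251
[ 0.35010388 -0.26833772  0.04967992] [ 30.93970064  39.01008051   4.21603901 127.44052262 -10.9669085
  14.12937232  14.32365306] [0.08145788 0.00254149 0.00975537]
t: 12.72
ee_pos: [0.351, -0.269, 0.111]
tool_rot: [-98.4, 89.9, 141.0]
wrist_force: [0.3, -0.5, -1.4]
finger_gap: 0.252
[ 0.35103992 -0.26901778  0.11101762] [[-1.05148500e-03  8.61235284e-01 -5.08205353e-01]
 [ 8.50135823e-04 -5.08204680e-01 -8.61235903e-01]
 [-9.99999086e-01 -1.33762021e-03 -1.97797367e-04]] [ 28.73947588  31.71368757   7.25571791 125.55525938  -9.67241465
  23.3107868   13.27776015]
t 12.72 travel cm [0.1, 0.67, -15.38] turn [59.5, 0.0, 0.1]
```

```bash
python3 -m creep '[{"travel":[0,0.2,-4],"turn":[10.5,0,0],"fingers":1},{"travel":[0,0.4,-8],"turn":[21,0,0],"fingers":1},{"travel":[0.1,0.6,-12],"turn":[31.5,0,0],"fingers":1},{"travel":[0.1,0.67,-15.4],"turn":[42,0,0],"fingers":1},{"travel":[0.1,0.67,-15.4],"turn":[52.5,0,0],"fingers":1}]'
python3 - <<'E'
from h import *
togo([.435,-.14,.051],tool(180))
E
```

```text
t: 13.35
ee_pos: [0.4359, -0.1367, 0.109]
tool_rot: [-49.4, 89.8, 137.5]
wrist_force: [-1.2, -0.5, -1.2]
finger_gap: 0.251
t 13.35 travel cm [5.8, 0.33, 0.12] turn [6.9, 0.1, 0.1]
```

```bash
python3 -m creep '[{"travel":[3,0.3,0.1],"turn":[7,0,0],"fingers":1},{"travel":[5.5,0.3,0.1],"turn":[7,0,0],"fingers":1},{"travel":[5.95,0.3,0.1],"turn":[7,0,0],"fingers":1},{"travel":[5.95,0.3,0.1],"turn":[7,0,0],"fingers":1}]'
python3 - <<'E'
from h import *
p,r,s=pose();print(p,s["joints"],s["wrist_force"],np.degrees(np.arctan2(r[1,2],r[0,2])))
E
python3 -m creep '[{"travel":[0,0,0],"turn":[0,0,0],"fingers":0},{"travel":[0,0,0],"turn":[0,0,0],"fingers":0},{"travel":[0,0,0],"turn":[0,0,0],"fingers":0},{"travel":[-3,0,0],"turn":[0,0,0],"fingers":0},{"travel":[-6,0,0],"turn":[0,0,0],"fingers":0}]'
python3 - <<'E'
from h import *
np.set_printoptions(precision=4,suppress=True)
p,r,s=pose();print(p,s["joints"])
E
```

```text
t: 13.85
ee_pos: [0.4338, -0.1395, 0.0493]
tool_rot: [-35.5, 89.7, 144.4]
wrist_force: [-1.3, 0.3, 4.7]
finger_gap: 0.251
[ 0.43383959 -0.13953028  0.04930667] [  2.12536184  41.01958742  18.22038517 125.47376933 -38.78908431
  19.29654557 -36.77876559] [-1.29161941  0.26382372  4.72994058] 179.90342616637565
t: 14.48
ee_pos: [0.4338, -0.1397, 0.1097]
tool_rot: [-30.2, 89.6, 149.7]
wrist_force: [1.3, 0.5, -0.2]
finger_gap: 0.499
[ 0.4338 -0.1397  0.1097] [ -3.8869  35.2111  26.9324 123.7392 -33.2939  28.5597 -41.3744]
```

```bash
R5='x'; python3 -m creep '[{"travel":[0,0,0],"turn":[-10.5,0,0],"fingers":0},{"travel":[0,0,0],"turn":[-21,0,0],"fingers":0},{"travel":[0,0,0],"turn":[-31.5,0,0],"fingers":0},{"travel":[0,0,0],"turn":[-42,0,0],"fingers":0},{"travel":[0,0,0],"turn":[-52.5,0,0],"fingers":0}]'
python3 -m creep '[{"travel":[0,0,0],"turn":[-10.5,0,0],"fingers":0},{"travel":[0,0,0],"turn":[-21,0,0],"fingers":0},{"travel":[0,0,0],"turn":[-31.5,0,0],"fingers":0},{"travel":[0,0,0],"turn":[-42,0,0],"fingers":0},{"travel":[0,0,0],"turn":[-52.5,0,0],"fingers":0}]'
python3 -m creep '[{"travel":[0,0,0],"turn":[-10.5,0,0],"fingers":0},{"travel":[0,0,0],"turn":[-21,0,0],"fingers":0},{"travel":[0,0,0],"turn":[-31.5,0,0],"fingers":0},{"travel":[0,0,0],"turn":[-42,0,0],"fingers":0},{"travel":[0,0,0],"turn":[-52.5,0,0],"fingers":0}]'
python3 - <<'E'
from h import *
np.set_printoptions(precision=4,suppress=True)
p,r,s=pose();print(p,s["joints"],np.degrees(np.arctan2(r[1,2],r[0,2])));togo([.4338,-.1395,.042],tool(0))
E
```

```text
t: 15.1
ee_pos: [0.4338, -0.1397, 0.1097]
tool_rot: [-82.8, 89.6, 150.0]
wrist_force: [-0.3, -0.1, -1.1]
finger_gap: 0.499
t: 15.72
ee_pos: [0.4337, -0.1397, 0.1097]
tool_rot: [-134.6, 89.6, 151.0]
wrist_force: [-0.2, -0.5, 0.2]
finger_gap: 0.502
t: 16.35
ee_pos: [0.4337, -0.1398, 0.1097]
tool_rot: [174.0, 89.6, 152.4]
wrist_force: [-1.0, -1.0, 0.6]
finger_gap: 0.498
[ 0.4337 -0.1398  0.1097] [ 25.9184  33.0609 -16.5001 122.9386  19.8353  26.8413  62.5092] -21.570043200775885
t 16.35 travel cm [6.76, 0.03, 0.05] turn [-21.6, -0.4, -0.1]
```

```bash
python3 -m creep '[{"travel":[0,0,0],"turn":[-10.5,-0.4,0],"fingers":0},{"travel":[0,0,0],"turn":[-21.5,-0.4,0],"fingers":0},{"travel":[3,0,0],"turn":[-21.5,-0.4,0],"fingers":0},{"travel":[6,0,0],"turn":[-21.5,-0.4,0],"fingers":0},{"travel":[6.75,0,0],"turn":[-21.5,-0.4,0],"fingers":0}]'
python3 - <<'E'
from h import *
np.set_printoptions(precision=4,suppress=True)
p,r,s=pose();print(p,s["joints"],r[:,0]);togo([.4338,-.1395,.042],tool(0))
E
```

```text
t: 16.98
ee_pos: [0.4323, -0.1394, 0.0409]
tool_rot: [131.3, 89.8, 131.3]
wrist_force: [-0.6, -0.1, 0.5]
finger_gap: 0.496
[ 0.4323 -0.1394  0.0409] [ 24.3263  40.8693 -14.5296 125.4257  32.9109  17.4143  71.4677] [-0.0018  0.002  -1.    ]
t 16.98 travel cm [-0.11, -0.01, 0.15] turn [-0.1, -0.1, -0.1]
```

```bash
python3 -m creep '[{"travel":[-0.15,0,0.15],"turn":[0,0,0],"fingers":0.2},{"travel":[-0.15,0,0.15],"turn":[0,0,0],"fingers":1},{"travel":[-0.15,0,0.15],"turn":[0,0,0],"fingers":1},{"travel":[-0.15,0,0.15],"turn":[0,0,0],"fingers":1},{"travel":[-0.15,0,0.15],"turn":[0,0,0],"fingers":1}]'
python3 - <<'E'
from h import *
p,r,s=pose();print(p)
E
python3 -m creep '[{"travel":[-4,0,0],"turn":[0,0,0],"fingers":1},{"travel":[-10,0,0],"turn":[0,0,0],"fingers":1},{"travel":[-15,0,0],"turn":[0,0,0],"fingers":1},{"travel":[-16,0,0],"turn":[0,0,0],"fingers":1}]'
python3 - <<'E'
from h import *
p,r,s=pose();print(p,s["joints"]);togo([.545,-.045,.20],tool(YAW-180))
E
```

```text
t: 17.6
ee_pos: [0.4344, -0.1395, 0.0432]
tool_rot: [92.0, 89.9, 92.0]
wrist_force: [-0.4, 0.1, 7.1]
finger_gap: 0.254
[ 0.43440689 -0.13952766  0.04318304]
t: 18.1
ee_pos: [0.4359, -0.1403, 0.206]
tool_rot: [-6.1, 89.7, -6.2]
wrist_force: [0.1, -0.1, -1.6]
finger_gap: 0.257
[ 0.43585638 -0.14033292  0.2060115 ] [ 37.23868415  24.94154846 -31.4767389  117.72511894  19.21451314
  41.9503798   83.64063529]
t 18.1 travel cm [0.65, 9.55, 10.89] turn [103.7, 0.2, -0.3]
```

```bash
python3 -m creep '[{"travel":[0,2,2],"turn":[10.5,0,0],"fingers":1},{"travel":[0.2,4,4],"turn":[21,0,0],"fingers":1},{"travel":[0.4,6,6],"turn":[31.5,0,0],"fingers":1},{"travel":[0.6,8,9],"turn":[42,0,0],"fingers":1},{"travel":[0.6,9.55,10.9],"turn":[52.5,0,0],"fingers":1}]'
python3 -m creep '[{"travel":[0,0,0],"turn":[10.5,0,0],"fingers":1},{"travel":[0,0,0],"turn":[21,0,0],"fingers":1},{"travel":[0,0,0],"turn":[31.5,0,0],"fingers":1},{"travel":[0,0,0],"turn":[42,0,0],"fingers":1},{"travel":[0,0,0],"turn":[52.5,0,0],"fingers":1}]'
python3 - <<'E'
from h import *
np.set_printoptions(precision=4,suppress=True)
p,r,s=pose();cp=bot.camera_params("wrist");bot.get_image("wrist");print(p,s["joints"])
for d in bot.place_of("sensor_a_nose","wrist")[:3]:
    print(d["centre"],d["p"],"nose tool frame",r.T@(onz("wrist",d["centre"],p[2]-.0232,cp)-p))
togo(tgt(-.098,.0432+.035,.0006),RP)
E
```

```text
t: 18.73
ee_pos: [0.5452, -0.0441, 0.1988]
tool_rot: [37.6, 89.8, -15.3]
wrist_force: [-0.0, -0.1, -1.0]
finger_gap: 0.251
t: 19.35
ee_pos: [0.5439, -0.0444, 0.1972]
tool_rot: [5.9, 89.9, -99.9]
wrist_force: [0.4, 0.3, -1.0]
finger_gap: 0.252
[ 0.5439 -0.0444  0.1972] [  1.8266  29.8217  -0.2485 105.8417   0.3098  44.3508 -14.3734]
[255.0, 194.3] 0.58 nose tool frame [ 0.0232  0.0005 -0.0295]
[248.0, 93.4] 0.55 nose tool frame [ 0.0231 -0.0035 -0.0881]
t 19.45 travel cm [5.23, -0.34, -2.71] turn [-1.7, -19.9, 0.3]
```

```bash
python3 -m creep '[{"travel":[0,-0.3,-2.7],"turn":[-1,-10,0],"fingers":1},{"travel":[3,-0.34,-2.7],"turn":[-1.7,-20,0.3],"fingers":1},{"travel":[5.2,-0.34,-2.7],"turn":[-1.7,-20,0.3],"fingers":1},{"travel":[5.2,-0.34,-2.7],"turn":[-1.7,-20,0.3],"fingers":1},{"travel":[5.2,-0.34,-2.7],"turn":[-1.7,-20,0.3],"fingers":1}]'
python3 - <<'E'
from h import *
np.set_printoptions(precision=4,suppress=True)
p,r,s=pose();print(chan(p),s["wrist_force"]); togo(tgt(-.098,.0432+.004,.0004),RP)
E
```

```text
t: 20.08
ee_pos: [0.5481, -0.0187, 0.1458]
tool_rot: [0.1, 69.9, -103.7]
wrist_force: [0.4, -0.4, -1.3]
finger_gap: 0.254
[-0.0995  0.0002  0.0785] [ 0.4083 -0.3534 -1.2674]
t 20.07 travel cm [3.13, -0.02, -0.16] turn [-0.0, 0.1, -0.0]
```

```bash
python3 -m creep '[{"travel":[1.5,0,-0.15],"turn":[0,0,0],"fingers":1},{"travel":[3.1,0,-0.15],"turn":[0,0,0],"fingers":1},{"travel":[3.1,0,-0.15],"turn":[0,0,0],"fingers":1}]'
python3 -m creep '[{"travel":[0.2,0,0],"turn":[0,0,0],"fingers":1},{"travel":[0.4,0,0],"turn":[0,0,0],"fingers":1},{"travel":[0.4,0,0],"turn":[0,0,0],"fingers":1}]'
python3 - <<'E'
from h import *
p,r,s=pose();print(chan(p),r.T@s["wrist_force"])
E
python3 -m creep '[{"travel":[0,0,-0.7],"turn":[0,0,0],"fingers":1},{"travel":[0,0,-1.3],"turn":[0,0,0],"fingers":1},{"travel":[0,0,-1.4],"turn":[0,0,0],"fingers":1}]'
python3 - <<'E'
from h import *
p,r,s=pose();print(chan(p),r.T@s["wrist_force"])
E
```

```text
t: 20.45
ee_pos: [0.5445, -0.0291, 0.1151]
tool_rot: [-0.3, 69.8, -104.2]
wrist_force: [-0.2, 0.4, -1.1]
finger_gap: 0.253
t: 20.82
ee_pos: [0.5443, -0.0302, 0.1125]
tool_rot: [-0.3, 69.8, -104.1]
wrist_force: [-2.5, 1.3, 7.7]
finger_gap: 0.251
[-0.09949221  0.00111539  0.04311201] [-7.4044882  -2.72678242  2.06839642]
t: 21.2
ee_pos: [0.5478, -0.0164, 0.1074]
tool_rot: [-0.3, 69.8, -104.0]
wrist_force: [-0.4, 1.0, 0.9]
finger_gap: 0.254
[-0.08429608  0.00105612  0.04315266] [-1.12642602 -0.63573075 -0.49567891]
```

```bash
python3 -m creep '[{"travel":[0,0,-0.2],"turn":[0,0,0],"fingers":1},{"travel":[0,0,-0.4],"turn":[0,0,0],"fingers":1},{"travel":[0,0,-0.5],"turn":[0,0,0],"fingers":1},{"travel":[0,0,-0.5],"turn":[0,0,0],"fingers":1}]'
python3 - <<'E'
from h import *
p,r,s=pose();print(chan(p),r.T@s["wrist_force"])
E
python3 -m creep '[{"travel":[0,0,-0.15],"turn":[0,0,0],"fingers":1},{"travel":[0,0,-0.3],"turn":[0,0,0],"fingers":1}]'
python3 - <<'E'
from h import *
p,r,s=pose();print(chan(p),r.T@s["wrist_force"])
E
```

```text
t: 21.7
ee_pos: [0.549, -0.0119, 0.1057]
tool_rot: [-0.2, 69.8, -104.0]
wrist_force: [0.2, -0.7, 1.7]
finger_gap: 0.252
[-0.07939841  0.00093739  0.04315281] [-1.37484915  0.36904439  1.21104283]
t: 21.95
ee_pos: [0.5493, -0.0108, 0.1053]
tool_rot: [-0.3, 69.7, -104.1]
wrist_force: [-1.5, -3.9, 7.1]
finger_gap: 0.251
[-0.07813632  0.00089002  0.04313648] [-5.27804009 -0.51287357  6.3210501 ]
```

```bash
python3 -m creep '[{"travel":[0,0,0],"turn":[0,0,0],"fingers":0.1},{"travel":[0,0,0],"turn":[0,0,0],"fingers":0},{"travel":[0,0,0],"turn":[0,0,0],"fingers":0},{"travel":[-2,0,0],"turn":[0,0,0],"fingers":0},{"travel":[-6,0,0],"turn":[0,0,0],"fingers":0}]'
python3 -m creep '[{"travel":[-4,0,4],"turn":[0,10,0],"fingers":1},{"travel":[-4,0,8],"turn":[0,20,0],"fingers":1},{"travel":[-4,0,8],"turn":[0,20,0],"fingers":1},{"travel":[-4,0,8],"turn":[0,20,0],"fingers":1}]'
python3 - <<'E'
from h import *
np.set_printoptions(precision=4,suppress=True)
p,r,s=pose();print(p,(p-O)@f,(p-O)@l)
im=bot.get_image("wrist"); cp=bot.camera_params("wrist")
cv2.imwrite("pics/w7.png",cv2.resize(im[:,:,::-1],(800,600),interpolation=cv2.INTER_CUBIC))
for q,z in [("station1",.011),("carrier_index",.046),("carrier_tab",.061)]:
    for d in bot.place_of(q,"wrist")[:3]: P=onz("wrist",d["centre"],z,cp);print(q,np.round(d["centre"],1),round(d["p"],2),P,(P-O)@f,(P-O)@l)
E
```

```text
t: 22.58
ee_pos: [0.5531, 0.0091, 0.1609]
tool_rot: [-0.8, 69.6, -104.6]
wrist_force: [-0.4, 0.2, 0.7]
finger_gap: 0.5
t: 23.08
ee_pos: [0.5385, -0.0513, 0.2264]
tool_rot: [-33.5, 89.5, -137.5]
wrist_force: [0.7, 0.8, 0.1]
finger_gap: 0.112
[ 0.5385 -0.0513  0.2264] -0.10056306872614804 0.0017773127096990294
station1 [289.5  57.9] 0.86 [0.6077 0.0673 0.011 ] 0.03102964278449188 -0.037277295619336896
carrier_tab [254.7 224. ] 0.88 [ 0.5271 -0.0978  0.061 ] -0.14851404975458118 0.001793004205983171
```

View pics/w7.png

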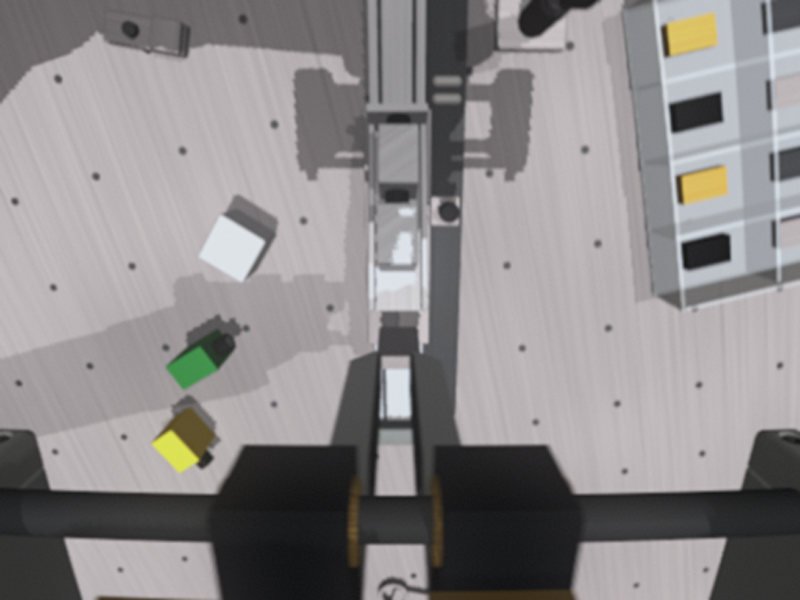

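View: both modules are in the channel. The first snout is on the stop at (398,118), and the second snout at (397,195) meets the first module's back. Both are released. Next, push behind the tab with shut fingers.

```bash
python3 - <<'E'
from h import *
cp=bot.camera_params("wrist");a=onz("wrist",(286.7,135.2),.046,cp);b=onz("wrist",(286.1,57.9),.011,cp)
print((a-O)@f,(b-O)@f,"diff",(b-a)@f, "tool contact start f",(a-O)@f-.108)
P=O+f*-.19; togo([P[0],P[1],.066],tool(YAW-180))
E
```

```text
-0.04920853057683293 0.03292184960328009 diff 0.08213038018011301 tool contact start f -0.15720853057683293
t 23.27 travel cm [16.03, 0.31, 9.23] turn [0.2, 0.4, 0.4]
```

```bash
python3 -m creep '[{"travel":[0,0.2,5],"turn":[0,0.4,0.4],"fingers":1},{"travel":[2,0.2,9.2],"turn":[0,0.4,0.4],"fingers":1},{"travel":[7,0.2,9.2],"turn":[0,0.4,0.4],"fingers":1},{"travel":[12,0.2,9.2],"turn":[0,0.4,0.4],"fingers":1},{"travel":[16,0.2,9.2],"turn":[0,0.4,0.4],"fingers":1}]'
python3 - <<'E'
from h import *
np.set_printoptions(precision=4,suppress=True)
p,r,s=pose();print(p,(p-O)@f,(p-O)@l,s["joints"],s["wrist_force"]@f)
E
python3 -m creep '[{"travel":[0.3,0,-0.8],"turn":[0,0,0],"fingers":1},{"travel":[0.3,0,-1.6],"turn":[0,0,0],"fingers":1},{"travel":[0.3,0,-2.4],"turn":[0,0,0],"fingers":1},{"travel":[0.3,0,-2.8],"turn":[0,0,0],"fingers":1}]'
python3 - <<'E'
from h import *
np.set_printoptions(precision=4,suppress=True)
p,r,s=pose();print(p,(p-O)@f,(p-O)@l,s["wrist_force"]@f)
E
```

```text
t: 23.9
ee_pos: [0.5179, -0.1355, 0.0639]
tool_rot: [-68.0, 89.9, -171.3]
wrist_force: [0.2, 0.4, -0.0]
finger_gap: 0.002
[ 0.5179 -0.1355  0.0639] -0.18726003952383866 0.001705773395754057 [ 11.807   41.0369  -0.2574 112.8758   0.448   26.1655  -2.1211] 0.4772471362314206
t: 24.4
ee_pos: [0.5254, -0.1088, 0.0623]
tool_rot: [39.6, 89.9, -63.8]
wrist_force: [-0.6, -3.7, 1.7]
finger_gap: 0.004
[ 0.5254 -0.1088  0.0623] -0.15961042855035423 0.0008056940053727378 -3.7819651017861924
```

```bash
python3 -m creep '[{"travel":[0,0,-1.2],"turn":[0,0,0],"fingers":1},{"travel":[0,0,-2.4],"turn":[0,0,0],"fingers":1},{"travel":[0,0,-3.6],"turn":[0,0,0],"fingers":1},{"travel":[0,0,-4.8],"turn":[0,0,0],"fingers":1},{"travel":[0,0,-6],"turn":[0,0,0],"fingers":1}]'
python3 - <<'E'
from h import *
p,r,s=pose();print((p-O)@f,(p-O)@l,p[2],s["wrist_force"]@f)
E
python3 -m creep '[{"travel":[0,0,-0.2],"turn":[0,0,0],"fingers":1},{"travel":[0,0,-0.4],"turn":[0,0,0],"fingers":1},{"travel":[0,0,-0.6],"turn":[0,0,0],"fingers":1}]'
python3 - <<'E'
from h import *
p,r,s=pose();print((p-O)@f,(p-O)@l,p[2],s["wrist_force"]@f)
cp=bot.camera_params("wrist");im=bot.get_image("wrist");cv2.imwrite("pics/w8.png",cv2.resize(im[:,:,::-1],(800,600),interpolation=cv2.INTER_CUBIC))
for q,z in [("station1",.011),("carrier_index",.046)]:
    for d in bot.place_of(q,"wrist")[:3]: P=onz("wrist",d["centre"],z,cp);print(q,np.round(d["centre"],1),round(d["p"],2),(P-O)@f,(P-O)@l)
E
```

```text
t: 25.02
ee_pos: [0.5398, -0.0497, 0.0625]
tool_rot: [56.7, 89.8, -46.7]
wrist_force: [-0.4, -4.6, 3.6]
finger_gap: 0.006
-0.09875953423385277 0.0008168174576525122 0.06250877542054202 -4.538483131367488
t: 25.4
ee_pos: [0.5411, -0.0443, 0.0625]
tool_rot: [50.3, 89.8, -53.1]
wrist_force: [-0.9, -5.1, 2.3]
finger_gap: 0.004
-0.09318887413472211 0.0008348061279799735 0.06247720199597596 -5.211864926556861
station1 [315.6  40.2] 0.86 0.02762693044100987 -0.036640905151378904
carrier_index [323.7  48.6] 0.83 0.017438843769810426 -0.03437591278332703
carrier_index [254.5  69.5] 0.69 0.006792724249444083 0.0013478895078232365
```

```bash
cat > q.py <<'E'
from h import *
p,r,s=pose();print("f",round((p-O)@f,4),"F",round(s["wrist_force"]@f,1))
E
python3 -m creep '[{"travel":[0,0,-0.2],"turn":[0,0,0],"fingers":1},{"travel":[0,0,-0.3],"turn":[0,0,0],"fingers":1}]' >/dev/null; python3 q.py
python3 -m creep '[{"travel":[0,0,-0.2],"turn":[0,0,0],"fingers":1},{"travel":[0,0,-0.3],"turn":[0,0,0],"fingers":1}]' >/dev/null; python3 q.py
python3 -m creep '[{"travel":[0,0,-0.15],"turn":[0,0,0],"fingers":1},{"travel":[0,0,-0.25],"turn":[0,0,0],"fingers":1}]' >/dev/null; python3 q.py
```

```text
f -0.0925 F -9.7
f -0.0924 F -10.4
f -0.0924 F -10.6
```

```bash
python3 -m creep '[{"travel":[0,0,-0.4],"turn":[0,0,0],"fingers":1},{"travel":[0,0,-0.45],"turn":[0,0,0],"fingers":1},{"travel":[0,0,-0.45],"turn":[0,0,0],"fingers":1}]' >/dev/null; python3 q.py
python3 -m creep '[{"travel":[0,0,-0.5],"turn":[0,0,0],"fingers":1},{"travel":[0,0,-0.55],"turn":[0,0,0],"fingers":1},{"travel":[0,0,-0.55],"turn":[0,0,0],"fingers":1}]' >/dev/null; python3 q.py
```

```text
f -0.0924 F -12.4
f -0.0924 F -14.1
```

```bash
python3 - <<'E'
from h import *
np.set_printoptions(precision=3,suppress=True)
p,r,s=pose();print(p,s["wrist_force"],s["moment"],(p-O)@l)
cp=bot.camera_params("wrist")
w=bot.get_image("wrist");sc=bot.get_image("scene")
for c in("wrist","scene"):
  for q,z in [("station1",.011),("carrier_index",.046),("carrier_tab",.061)]:
    for d in bot.place_of(q,c)[:3]: P=onz(c,d["centre"],z);print(c,q,np.round(d["centre"],1),round(d["p"],2),(P-O)@f,(P-O)@l)
a=cv2.resize(w[:240,180:380,::-1],(500,600),interpolation=cv2.INTER_CUBIC);b=cv2.resize(sc[150:290,190:260,::-1],(300,600),interpolation=cv2.INTER_CUBIC)
cv2.imwrite("pics/c9.png",np.hstack([a,b]))
E
```

```text
[ 0.541 -0.043  0.063] [ -3.303 -13.758   4.958] [-2.768  0.647  0.061] 0.0010283603566294973
wrist station1 [312.8  37.6] 0.73 0.02813800261215801 -0.03564866847136103
wrist carrier_index [322.6  44.8] 0.63 0.019028437338846287 -0.03446244300327218
wrist carrier_tab [253.8 237.4] 0.83 -0.08126292720814413 0.001270713880760111
scene station1 [240.9 238.3] 0.91 0.03043776776765894 -0.034498774972008414
scene station1 [278.2 263.9] 0.83 0.14805287934693612 -0.02847881142628446
scene station1 [256.5 197. ] 0.27 -0.0761153195327312 0.11159853306070476
scene carrier_index [237.5 220.6] 0.6 0.008146845164996107 -0.026233652634744923
scene carrier_tab [223.3 191.6] 0.96 -0.09392227606881061 0.01161666574777269
```

View pics/c9.png

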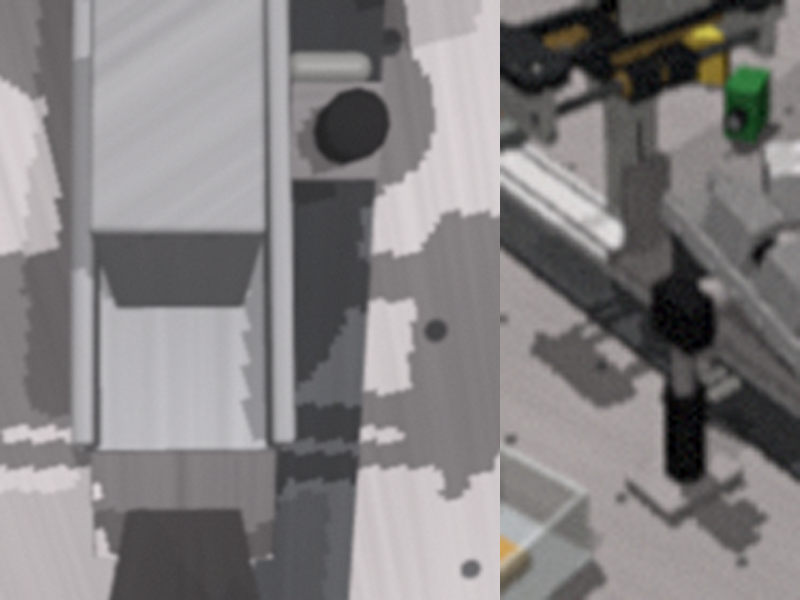

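View: the plunger at (350,125) stands just short of the ridge pair, about 9 mm short of centre. The carrier is held by the first ridge, so I'll raise the push a little at a time. The command end stays short of centre.

```bash
python3 -m creep '[{"travel":[0,0,-0.6],"turn":[0,0,0],"fingers":1},{"travel":[0,0,-0.65],"turn":[0,0,0],"fingers":1},{"travel":[0,0,-0.65],"turn":[0,0,0],"fingers":1},{"travel":[0,0,-0.65],"turn":[0,0,0],"fingers":1},{"travel":[0,0,-0.65],"turn":[0,0,0],"fingers":1}]' >/dev/null; python3 q.py
```

```text
f -0.0854 F -3.7
```

```bash
python3 -m creep '[{"travel":[0,0,-0.7],"turn":[0,0,0],"fingers":1},{"travel":[0,0,-0.75],"turn":[0,0,0],"fingers":1},{"travel":[0,0,-0.75],"turn":[0,0,0],"fingers":1},{"travel":[0,0,-0.75],"turn":[0,0,0],"fingers":1},{"travel":[0,0,-0.75],"turn":[0,0,0],"fingers":1}]' >/dev/null; python3 q.py
```

```text
f -0.0784 F -5.3
```

```bash
python3 -m creep '[{"travel":[0,0,1],"turn":[0,0,0],"fingers":1},{"travel":[0,0,2.5],"turn":[0,0,0],"fingers":1},{"travel":[-8,0,4],"turn":[0,0,0],"fingers":1},{"travel":[-14,0,4],"turn":[0,0,0],"fingers":1},{"travel":[-16,0,2],"turn":[0,0,0],"fingers":1}]'
python3 -m creep '[{"travel":[0,0,-5],"turn":[0,0,0],"fingers":1},{"travel":[0,0,-10],"turn":[0,0,0],"fingers":1},{"travel":[0,0,-10],"turn":[0,0,0],"fingers":1},{"travel":[0,0,-10],"turn":[0,0,0],"fingers":1}]'
python3 - <<'E'
from h import *
np.set_printoptions(precision=4,suppress=True)
p,r,s=pose();cp=bot.camera_params("wrist")
w=bot.get_image("wrist");sc=bot.get_image("scene")
for q,z in [("station1",.011),("carrier_index",.046),("carrier_tab",.061)]:
    for d in bot.place_of(q,"wrist")[:3]: P=onz("wrist",d["centre"],z,cp);print(q,np.round(d["centre"],1),round(d["p"],2),(P-O)@f,(P-O)@l)
    for d in bot.place_of(q,"scene")[:3]: P=onz("scene",d["centre"],z);print("scene",q,np.round(d["centre"],1),round(d["p"],2),(P-O)@f,(P-O)@l)
a=cv2.resize(w[20:200,200:340,::-1],(467,600),interpolation=cv2.INTER_CUBIC);b=cv2.resize(sc[180:275,195:247,::-1],(328,600),interpolation=cv2.INTER_CUBIC)
cv2.imwrite("pics/c10.png",np.hstack([a,b]))
E
```

```text
t: 29.32
ee_pos: [0.5409, -0.0485, 0.2257]
tool_rot: [8.4, 88.8, -95.9]
wrist_force: [0.7, 0.2, -0.6]
finger_gap: 0.004
t: 29.82
ee_pos: [0.5652, 0.0473, 0.2233]
tool_rot: [6.0, 88.8, -98.4]
wrist_force: [-0.5, -0.6, 0.1]
finger_gap: 0.006
station1 [282.6 147.3] 0.89 0.027348074597477796 -0.03655658662490786
station1 [281.2  36.5] 0.62 0.14910701162900414 -0.033166047498760204
scene station1 [238.9 234.9] 0.78 0.0178120531393105 -0.03004205044938131
scene station1 [276.1 265.1] 0.61 0.1477112764042464 -0.034524957245388475
carrier_index [284.3 148.5] 0.6 0.03191242625958602 -0.03495853243712608
carrier_index [248.9 119.3] 0.36 0.063349347466179 0.0029691209002473294
scene carrier_index [239.3 223.2] 0.87 0.018511953758905096 -0.029422858735007888
scene carrier_index [137.8 165.7] 0.58 -0.3833059014983802 -0.07933309475929429
scene carrier_index [393.9 247.2] 0.41 0.30018003284149625 0.1712098580555881
carrier_tab [281.8  36. ] 0.64 0.14127189072664303 -0.029237497875020713
carrier_tab [254.4 236.6] 0.58 -0.06562112561382477 -0.0014608051487334244
scene carrier_tab [223.8 195.5] 0.57 -0.07879991925950137 0.001425088128878291
```

View pics/c10.png

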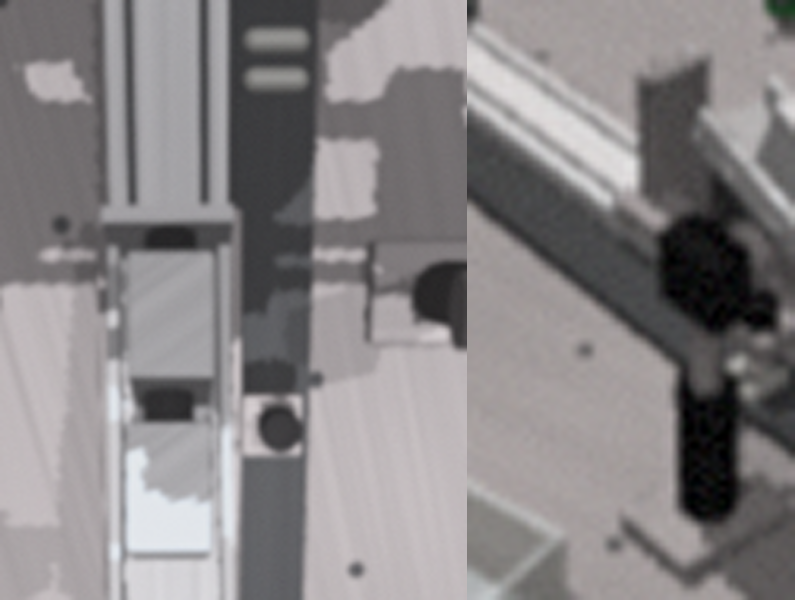

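View: both snouts are in contact, at (168,238) on the stop and (168,405) on the first module's back. The block under the plunger at (280,428) hides both station 1 ridges, and station 2's ridges (277,40) and (277,78) are clear. I'll check the centring numerically.

```bash
python3 - <<'E'
from h import *
cp=bot.camera_params("wrist")
F=lambda q,z:(onz("wrist",q,z,cp)-O)@f
im=cv2.cvtColor(bot.get_image("wrist"),cv2.COLOR_RGB2GRAY).astype(float)
print("st2 ridges",F((283.1,20+40/3.333),.011),F((283.1,20+78/3.333),.011),"idx",F((284,148.4),.046),"stop/tab")
print(im[140:164:1,272:296:3].astype(int)[:, :].tolist())
p,r,s=pose();print((cp["extrinsics"][:3,3]-O)@f,cp["extrinsics"][2,3])
togo(O+f*-.14+Z*(.15-.038)-l*0,tool(YAW-180))
E
```

```text
st2 ridges 0.15439137680515802 0.14283993157701985 idx 0.03257795687570745 stop/tab
[[176, 205, 166, 144, 116, 163, 126, 189], [179, 203, 135, 108, 101, 147, 127, 190], [181, 207, 112, 72, 71, 141, 129, 191], [183, 206, 90, 49, 52, 135, 129, 191], [181, 195, 66, 49, 54, 113, 129, 189], [179, 182, 52, 59, 62, 86, 123, 190], [176, 174, 51, 63, 62, 68, 109, 187], [177, 168, 52, 64, 62, 61, 99, 188], [182, 167, 56, 64, 65, 61, 94, 187], [182, 172, 61, 64, 64, 60, 91, 186], [184, 179, 71, 66, 63, 61, 91, 186], [183, 185, 79, 65, 63, 60, 92, 186], [185, 189, 96, 65, 64, 63, 101, 186], [183, 192, 129, 65, 61, 90, 116, 185], [184, 196, 165, 83, 71, 135, 122, 185], [179, 197, 180, 123, 109, 163, 122, 184], [157, 173, 167, 148, 139, 152, 114, 186], [120, 128, 128, 126, 124, 118, 104, 185], [103, 101, 102, 104, 102, 100, 100, 186], [104, 97, 100, 99, 97, 97, 103, 186], [105, 99, 101, 100, 98, 99, 107, 187], [106, 99, 101, 100, 99, 99, 109, 186], [106, 100, 102, 103, 99, 100, 111, 185], [105, 100, 101, 101, 98, 100, 111, 186]]
0.08914497028703966 0.37638045929258734
t 30.27 travel cm [7.66, 0.03, 14.07] turn [-0.6, 1.2, -0.2]
```

```bash
python3 -m creep '[{"travel":[-3,0,3],"turn":[0,0,0],"fingers":1},{"travel":[-6,0,5.2],"turn":[-0.6,1.2,-0.2],"fingers":1},{"travel":[-6,0,5.2],"turn":[-0.6,1.2,-0.2],"fingers":1},{"travel":[-6,0,5.2],"turn":[-0.6,1.2,-0.2],"fingers":1}]'
python3 - <<'E'
from h import *
np.set_printoptions(precision=4,suppress=True,linewidth=200)
cp=bot.camera_params("wrist"); E=np.array(cp["extrinsics"])
im=cv2.cvtColor(bot.get_image("wrist"),cv2.COLOR_RGB2GRAY).astype(float)
print("cam f",(E[:3,3]-O)@f,E[2,3])
for q,z in [("station1",.011),("carrier_index",.046),("channel",.038),("carrier_tab",.061)]:
    for d in bot.place_of(q,"wrist")[:3]: P=onz("wrist",d["centre"],z,cp);print(q,np.round(d["centre"],1),round(d["p"],2),(P-O)@f,(P-O)@l)
# brightness profile along ledge at lateral -0.030..-.040, z .011
for lat in (-.030,-.034,-.038,-.042):
    pts=[proj("wrist",O+f*u+l*lat+Z*(.011-.038),cp)[0] for u in np.arange(-.01,.165,.002)]
    v=[int(cv2.remap(im.astype(np.float32),np.float32([[q[0]]]),np.float32([[q[1]]]),1)[0,0]) for q in pts]; print(lat,v)
E
```

```text
t: 30.78
ee_pos: [0.5526, -0.0004, 0.2842]
tool_rot: [-128.7, 89.9, 127.5]
wrist_force: [0.2, 0.3, 0.6]
finger_gap: 0.003
cam f 0.035961796259063636 0.4386957381705288
station1 [280.9  11.2] 0.65 0.14661200566009683 -0.034379831993021484
carrier_index [284.9 103.2] 0.93 0.03398622091191778 -0.03863552908961991
channel [251.5  58.4] 0.56 0.08693986905620571 0.002642195974874571
carrier_tab [253.7 183.1] 0.7 -0.06433039990404582 5.228449625557539e-06
carrier_tab [252.7  86.3] 0.68 0.053260120213289804 0.001186656872789905
-0.03 [94, 94, 94, 94, 93, 94, 93, 93, 93, 93, 92, 93, 92, 91, 97, 144, 178, 166, 121, 69, 52, 51, 59, 84, 111, 114, 89, 62, 60, 58, 58, 57, 57, 57, 57, 57, 56, 57, 56, 56, 56, 56, 56, 56, 56, 56, 56, 56, 57, 56, 56, 57, 56, 56, 56, 56, 56, 57, 57, 57, 57, 56, 57, 58, 56, 57, 57, 57, 57, 57, 58, 57, 58, 57, 67, 98, 131, 133, 93, 58, 66, 99, 133, 135, 90, 32, 0, 0]
-0.034 [95, 96, 96, 95, 95, 94, 95, 95, 95, 94, 95, 94, 94, 93, 104, 150, 177, 133, 64, 41, 44, 44, 43, 48, 80, 106, 91, 63, 59, 60, 59, 60, 58, 59, 59, 58, 58, 57, 58, 57, 57, 56, 57, 58, 57, 56, 57, 57, 57
[... 195 characters left out ...]
, 91, 93, 92, 92, 91, 92, 91, 105, 156, 183, 134, 62, 48, 46, 45, 45, 46, 70, 103, 92, 63, 58, 58, 68, 83, 78, 62, 54, 54, 55, 60, 73, 66, 60, 56, 56, 56, 56, 56, 56, 56, 56, 56, 56, 56, 56, 57, 55, 55, 56, 56, 56, 55, 57, 56, 56, 56, 57, 56, 56, 57, 57, 58, 57, 58, 57, 56, 66, 98, 131, 133, 93, 57, 67, 99, 132, 135, 91, 35, 0, 0]
-0.042 [93, 92, 94, 93, 92, 92, 93, 93, 91, 92, 91, 92, 91, 92, 104, 153, 188, 176, 122, 70, 48, 44, 48, 67, 99, 114, 91, 64, 58, 55, 52, 63, 66, 50, 47, 47, 47, 58, 73, 81, 79, 63, 57, 56, 56, 57, 56, 57, 57, 57, 57, 57, 56, 58, 57, 57, 56, 56, 56, 56, 57, 57, 57, 57, 56, 58, 56, 58, 57, 57, 57, 58, 57, 57, 64, 96, 126, 127, 86, 57, 65, 96, 127, 128, 83, 36, 0, 0]
```

The overhead numbers put the plunger about +2.5 mm past the station centre, which is on the edge of the centring range. I'll check by feel: insert the shut fingers in the 30 mm gap ahead of the tab and nudge back lightly.

```bash
python3 - <<'E'
from h import *
P=O+f*-.0454+l*.001; togo([P[0],P[1],.12],tool(YAW-180))
E
```

```text
t 31.02 travel cm [16.38, -0.05, -0.22] turn [0.1, -0.0, 0.1]
```

```bash
python3 -m creep '[{"travel":[5,0,-0.2],"turn":[0,0,0],"fingers":1},{"travel":[11,0,-0.2],"turn":[0,0,0],"fingers":1},{"travel":[16,0,-0.2],"turn":[0,0,0],"fingers":1},{"travel":[16.4,0,-0.2],"turn":[0,0,0],"fingers":1},{"travel":[16.4,0,-0.2],"turn":[0,0,0],"fingers":1}]'
python3 q.py
python3 - <<'E'
from h import *
P=O+f*-.0454+l*.001; togo([P[0],P[1],.066],tool(YAW-180))
E
```

```text
t: 31.65
ee_pos: [0.5535, 0.002, 0.1207]
tool_rot: [-123.0, 89.9, 133.3]
wrist_force: [-0.5, 0.1, 0.3]
finger_gap: 0.004
f -0.0453 F 0.0
t 31.65 travel cm [5.47, -0.12, 0.02] turn [0.1, -0.0, 0.1]
```

```bash
python3 -m creep '[{"travel":[2,0,0],"turn":[0,0,0],"fingers":1},{"travel":[4,0,0],"turn":[0,0,0],"fingers":1},{"travel":[5.2,0,0],"turn":[0,0,0],"fingers":1},{"travel":[5.2,0,0],"turn":[0,0,0],"fingers":1}]' | grep -E "force|pos"
python3 q.py
python3 -m creep '[{"travel":[0,0,0.2],"turn":[0,0,0],"fingers":1},{"travel":[0,0,0.4],"turn":[0,0,0],"fingers":1},{"travel":[0,0,0.4],"turn":[0,0,0],"fingers":1}]' >/dev/null; python3 q.py
python3 -m creep '[{"travel":[0,0,0.15],"turn":[0,0,0],"fingers":1},{"travel":[0,0,0.15],"turn":[0,0,0],"fingers":1}]' >/dev/null; python3 q.py
python3 -m creep '[{"travel":[0,0,0.15],"turn":[0,0,0],"fingers":1},{"travel":[0,0,0.15],"turn":[0,0,0],"fingers":1}]' >/dev/null; python3 q.py
python3 -m creep '[{"travel":[0,0,0.15],"turn":[0,0,0],"fingers":1},{"travel":[0,0,0.15],"turn":[0,0,0],"fingers":1}]' >/dev/null; python3 q.py
```

```text
ee_pos: [0.5541, 0.0021, 0.0694]
wrist_force: [-0.2, -0.7, 0.5]
f -0.045 F -0.7
f -0.0492 F -0.6
f -0.0506 F 1.4
f -0.0516 F 2.3
f -0.0518 F 4.9
```

```bash

python3 -m creep '[{"travel":[0,0,0.2],"turn":[0,0,0],"fingers":1},{"travel":[0,0,0.2],"turn":[0,0,0],"fingers":1},{"travel":[0,0,0.2],"turn":[0,0,0],"fingers":1}]' >/dev/null; python3 q.py
python3 -m creep '[{"travel":[0,0,0.2],"turn":[0,0,0],"fingers":1},{"travel":[0,0,0.2],"turn":[0,0,0],"fingers":1},{"travel":[0,0,0.2],"turn":[0,0,0],"fingers":1}]' >/dev/null; python3 q.py
```

```text
f -0.0518 F 5.4
f -0.0519 F 7.1
```

```bash

python3 -m creep '[{"travel":[0,0,-0.5],"turn":[0,0,0],"fingers":1},{"travel":[-5,0,-0.5],"turn":[0,0,0],"fingers":1},{"travel":[-6,0,2],"turn":[0,0,0],"fingers":1},{"travel":[-6,0,4.5],"turn":[0,0,0],"fingers":1},{"travel":[-6,0,4.5],"turn":[0,0,0],"fingers":1}]' >/dev/null; python3 q.py
python3 -m creep '[{"travel":[2,0,0],"turn":[0,0,0],"fingers":1},{"travel":[5.5,0,0],"turn":[0,0,0],"fingers":1},{"travel":[6,0,0],"turn":[0,0,0],"fingers":1},{"travel":[6,0,0],"turn":[0,0,0],"fingers":1}]' >/dev/null; python3 q.py
```

```text
f -0.1005 F 0.5
f -0.0997 F 0.4
```

```bash

python3 -m creep '[{"travel":[0,0,-0.8],"turn":[0,0,0],"fingers":1},{"travel":[0,0,-1.4],"turn":[0,0,0],"fingers":1},{"travel":[0,0,-1.4],"turn":[0,0,0],"fingers":1}]' >/dev/null; python3 q.py
for i in 1 2 3; do python3 -m creep '[{"travel":[0,0,-0.15],"turn":[0,0,0],"fingers":1},{"travel":[0,0,-0.15],"turn":[0,0,0],"fingers":1}]' >/dev/null; python3 q.py; done
```

```text
f -0.0844 F -0.0
f -0.0828 F -0.6
f -0.0812 F 0.0
f -0.0808 F -3.7
```

```bash

for i in 1 2; do python3 -m creep '[{"travel":[0,0,-0.15],"turn":[0,0,0],"fingers":1},{"travel":[0,0,-0.15],"turn":[0,0,0],"fingers":1}]' >/dev/null; python3 q.py; done
python3 -m creep '[{"travel":[0,0,-0.2],"turn":[0,0,0],"fingers":1},{"travel":[0,0,-0.2],"turn":[0,0,0],"fingers":1}]' >/dev/null; python3 q.py
```

```text
f -0.0807 F -4.8
f -0.0806 F -6.0
f -0.0804 F -6.8
```

It resists about 7 N both ways with under 1 mm of motion, against about 4.5 N to slide freely, so it is captured in the detent. I'll retreat and run a final check.

```bash

python3 -m creep '[{"travel":[0,0,1],"turn":[0,0,0],"fingers":1},{"travel":[0,0,2],"turn":[0,0,0],"fingers":1},{"travel":[-6,0,2],"turn":[0,0,0],"fingers":1},{"travel":[-12,0,2],"turn":[0,0,0],"fingers":1},{"travel":[-18,0,2],"turn":[0,0,0],"fingers":1}]' >/dev/null; 
python3 -m creep '[{"travel":[-4,0,-5],"turn":[0,0,0],"fingers":1},{"travel":[-4,0,-8],"turn":[0,0,0],"fingers":1},{"travel":[-4,0,-8],"turn":[0,0,0],"fingers":1},{"travel":[-4,0,-8],"turn":[0,0,0],"fingers":1}]'
python3 - <<'E'
from h import *
cp=bot.camera_params("wrist"); E=np.array(cp["extrinsics"]); im=bot.get_image("wrist"); g=cv2.cvtColor(im,cv2.COLOR_RGB2GRAY).astype(np.float32)
print("cam f",(E[:3,3]-O)@f,E[2,3])
for q,z in [("carrier_index",.046),("station1",.011),("sensor_a_center",.09),("sensor_a_nose",.08)]:
    for d in bot.place_of(q,"wrist")[:3]: P=onz("wrist",d["centre"],z,cp);print(q,np.round(d["centre"],1),round(d["p"],2),round((P-O)@f,4),round((P-O)@l,4))
def prof(lat,z):
    q=np.float32([proj("wrist",O+f*u+l*lat+Z*(z-.038),cp)[0] for u in np.arange(-.01,.165,.002)]); return cv2.remap(g,q[:,:1],q[:,1:],1)[:,0].astype(int).tolist()
print(prof(-.036,.011))
E
```

```text
t: 38.15
ee_pos: [0.5596, 0.0248, 0.2921]
tool_rot: [16.1, 90.0, -87.8]
wrist_force: [0.5, -1.2, -0.6]
finger_gap: 0.003
cam f 0.06236978492347833 0.44646474025837674
carrier_index [280.  128.7] 0.64 0.0279 -0.0352
station1 [277.7  33.2] 0.89 0.148 -0.0329
station1 [280.3 127.7] 0.58 0.0263 -0.0387
station1 [250.6 146.2] 0.16 0.0004 0.003
sensor_a_center [251.4 144.9] 0.94 0.0132 0.0016
sensor_a_nose [253.3 114.6] 0.91 0.0471 -0.0008
[97, 97, 96, 97, 98, 98, 95, 96, 96, 96, 97, 95, 101, 135, 149, 90, 62, 62, 62, 61, 60, 57, 82, 110, 100, 70, 62, 62, 64, 80, 91, 94, 93, 92, 93, 93, 93, 89, 79, 70, 63, 61, 60, 62, 60, 60, 62, 61, 59, 60, 60, 60, 59, 59, 60, 59, 59, 59, 59, 59, 60, 60, 59, 59, 59, 59, 59, 60, 59, 60, 61, 60, 59, 59, 70, 105, 134, 132, 94, 60, 72, 105, 136, 131, 86, 58, 58, 58]
```

```bash
python3 -c "
from plant import bot
print(bot.job_done())"
```

```text
the job is handed in; nothing more can be done
None
```

I loaded both sensor modules into the channel, snouts downhill, and then pushed the carrier into the station 1 detent. The job is handed in, finished at about 38 s, with the robot touching nothing.

- **Modules:** The first was slid down until it pressed on the end stop, the second until it pressed on the first module's back, each with about 6 N. Pictures before and after the carrier push showed both snouts in contact. The second module had to be set down on the bench and regripped first, because its yaw was awkward for the arm.
- **Carrier:** In the last picture the plunger stands over the station 1 point (0.0279 against 0.0280 m along the rail). The carrier resisted about 7 N both forward and backward with under 1 mm of movement; sliding freely took about 4.5 N.

**What did not go cleanly:**
- One push inside the detent was larger than needed. A picture check after it put the plunger 2.5 to 3 mm past centre, which disagreed with the last one. I nudged the tab back lightly, and the later checks agree it settled in the centre.
- The contact force while seating the modules may have shifted the parked carrier by about a millimetre before the push.

I did not recheck the bystanders after the push; nothing I saw suggested any had moved.

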